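Clear the jammed padlock feeder and reload it

TASK

The padlock feeder of the engraver is jammed: a long blue padlock lies crosswise under its clear covers. Slide the red transport lock fully home to its locked end stop, push the blue padlock back up the chute along its floor until it is clear of the covers, lift it out and lay it flat in the red tray; then, with the feeder still locked, lay every brass padlock on the bench flat and separate on the chute floor in the open loading bay, each pointing along the chute (shackle uphill or downhill, as you like). Finally slide the red lock fully back to its unlocked end stop, and leave the oil bottle, the screw jar and the screwdriver where they are.

Things in the scene. Friction and masses are not known exactly. Their poses are not given: they have to be found in the camera images.
- feeder: Fixed feeder: steel trough rising 10 degrees towards +x (uphill, roughly world -y, yaw varies). Origin on the bench under its middle; y left looking uphill, z up. At the low end a red engraver housing (x -330 to -220 mm, 160 mm wide, 100 mm high); at the high end a grey lock pedestal (x 125 to 195 mm, 180 mm wide, 60 mm high).
- bay (a point): Centre of the open loading bay, on the trough floor. Axes: x uphill along the sloping floor, y the feeder's y, z normal to the floor. In mm here: the bay spans x -80 to 86, y -88 to 88; side and end walls 18 high, 4 thick. Below x = -80 the side walls (26 high) taper from 176 apart to 54 apart at x = -170, then run parallel to x = -220.
- lock (a joint): Transport lock slide: 0 = unlocked end stop, 0.080 m = locked end stop; grows as the grip moves along the feeder's +y (away from the robot). Starts near, not always at, unlocked. Friction about 2 N, stays where it is left.
- lock_top (a point): Centre of the top of the red lock grip, a block 28 mm (feeder x) by 20 mm (feeder y) by 40 mm tall, on a 14 mm high aluminium track 130 mm long on the pedestal. It moves with the grip.
- jammed: Long blue padlock, 0.2 kg. Origin at the centre of its body, 40 mm (x) by 36 (y) by 18 thick (z; origin 9 mm above what it lies on). Steel shackle (8 mm bar, 30 wide) reaches 55 mm beyond the body to +x: 95 mm long in all. Centre of mass about 12 mm to +x of the origin. Starts under the covers, crosswise, its x along the feeder's +y, ends at or near the tapering walls.
- padlock0: Small brass padlock, about 0.11 kg, loose on the bench; may be absent. Origin at the centre of its body, 30 mm (x) by 32 mm (y) by 16 mm thick (z; origin 8 mm above what it lies on); the shackle (5.6 mm bar, 26 mm wide) reaches 24 mm beyond the body towards +x. Its x must end up parallel to the bay's x, either way round.
- padlock1: Small brass padlock, about 0.11 kg, loose on the bench; may be absent. Origin at the centre of its body, 30 mm (x) by 32 mm (y) by 16 mm thick (z; origin 8 mm above what it lies on); the shackle (5.6 mm bar, 26 mm wide) reaches 24 mm beyond the body towards +x. Its x must end up parallel to the bay's x, either way round.
- padlock2: Small brass padlock, about 0.11 kg, loose on the bench; may be absent. Origin at the centre of its body, 30 mm (x) by 32 mm (y) by 16 mm thick (z; origin 8 mm above what it lies on); the shackle (5.6 mm bar, 26 mm wide) reaches 24 mm beyond the body towards +x. Its x must end up parallel to the bay's x, either way round.
- padlock3: Small brass padlock, about 0.11 kg, loose on the bench; may be absent. Origin at the centre of its body, 30 mm (x) by 32 mm (y) by 16 mm thick (z; origin 8 mm above what it lies on); the shackle (5.6 mm bar, 26 mm wide) reaches 24 mm beyond the body towards +x. Its x must end up parallel to the bay's x, either way round.
- tray: Fixed red open tray for rejects, outside 170 mm (x) by 140 mm (y) by 30 mm high, walls 4 mm. Origin under its centre, on the bench.
- tray_in (a point): Centre of the tray's inner floor, axes as the tray's.
- oil_bottle: Bystander: upright white oil bottle, 44 mm across, 130 mm tall, origin under its centre.
- screw_jar: Bystander: amber jar, 64 mm across, 75 mm tall, origin under its centre.
- screwdriver: Bystander: yellow screwdriver 200 mm long lying on the bench, about 26 mm thick, origin under its middle.
- slot (a point): Point on the trough floor, 118 mm downhill of the bay's centre, same axes, under the middle of the two clear plastic covers with yellow edges. Undersides 26 mm, tops 30 mm above the floor, they span 48 mm uphill and downhill of here. Between them an open slot, y -30 to 30 mm, lets closed fingers reach to the floor. Nothing covers the chute elsewhere.

How it is judged:
By the outcome, as a careful person would: the job done as asked, in the order asked, and still so for the second after the job is handed in, with the robot touching nothing.
Of padlock0, padlock1, padlock2, padlock3 only 2 to 4 are there at a start; the rules pass over those that are not, and their reading is None.
At some moment in a run one of padlock0, padlock1, padlock2, padlock3 may be knocked a few centimetres aside while the robot is not near it.
Once in a run the grip may slacken for a moment while it holds something.
It also fails if it takes over 210 s, if anything falls off the work surface, if the arm or the gripper's body presses on something with over 40 N, if the wrist force passes 120 N, or if a joint passes its speed limit or range.

ROBOT

A 7-joint arm with a two-finger parallel gripper is mounted at the origin on the work surface. World frame = base frame: x ahead of the robot, y to its left, z up, the work surface at z = 0. Lengths are in mm, angles in rad, forces in N, time in s.
With the tool pointing down it reaches from about 400 to 850 mm from the base axis. Payload 6.9 kg.
Tool frame: the origin (TCP) lies midway between the tips of the shut fingers; the grasp point (between the pads) lies 19 mm behind it; z points along the fingers, y is the line along which they close (so a half turn about z gives the same grasp; the last joint's range is limited). The gripper opens to 85 mm and grips with 20 to 120 N. Pads are 22 mm wide; open, the fingers measure 114 mm over their backs; the gripper's body (76 mm by 85 mm) begins 54 mm behind the grasp point. The pads swing forward as they close: fully open they stand 13 mm farther back than shut.
Start: joints at [0.105, 0.507, -0.238, 1.5, 0.126, 1.149, -0.155], TCP at [624.989, -0.025, 231.275] pointing down, gripper open.
Joint ranges: [-3.08, 3.08], [-0.24, 2.05], [-1.43, 1.35], [0, 2.5], [-1.52, 4.66], [0.17, 1.96], [-2.89, 2.89]. Speed limits (rad/s): [2.39, 2.39, 3.14, 3.14, 3.14, 3.14, 3.14].

INTERFACE

Orientations are given as a unit quaternion [w, x, y, z].
In Python, from rig import telemetry, viewer, workorder gives the robot as it stands. The module is installed in compiled form; this text tells all that it offers.
- The arm moves only by the tool send_rows, never from a script. Its argument "targets" is a list of rows, each a list of 7 numbers: the shift along the tool's x, y, z in units of 40 mm (1.0 is 40 mm), then the turn, a rotation vector about the tool's x, y, z in units of 5 degrees (1.0 is 5 degrees), then the closure, from -1 (fully open) to 1 (shut), so that 0 is half open. A call has 1 to 8 rows; each row shifts and turns the commanded pose from where the row before left it, along the tool's axes as they then stand; what a row does not reach is not made up. A row lasts 1/12 s, in which the tool goes at most 41.7 mm and 7.16 degrees, less where a joint would pass 70% of its speed; a pose out of reach is approached as far as the arm can. A call is refused whole if a number of a shift passes 1 or a number of a turn 1, either way. A call with a gripper value outside its range is refused whole. The fingers move at their own pace and stop on an object; the grip force is fixed at half the most. Time passes only in rows, so rows that do not move let the fingers close. It gives the time, the measured TCP pose, the force, the opening and the grip force at its end, in the units of the state.
- telemetry.state(): the state, without advancing time (a new reading comes with each control period).
- viewer.capture(name): name is "scene" or "side" or "wrist"; returns a dict with "img" (480x640x3 uint8, red, green, blue), "range_z" (480x640 float32, mm along the optical axis (not along the pixel's ray), 0 where there is no reading), "mtx" (3x3 intrinsics, pixels), "xyz" and "rotation" of the camera in the world. Camera axes: x right, y down, z forward; pixel columns grow to the right and rows downward; lengths in mm; the calibration is good to about 2 mm. The wrist camera is an equidistant fisheye: a pixel r from the principal point sees the ray r / f radians off the axis. A picture is of the moment at which its call begins.
- workorder.hand_in(): hands the job in; it is judged then, once.
The state is a dict: "clock": time; "joint_pos": joint angles; "qd": joint speeds; "joint_torque": joint torques, N m; "eef_pos": TCP position; "tcp_rot": TCP orientation; "ft_force": force on the tool from outside, world axes, zero at the start; "moment": the same for the moment, N m; "width": finger opening in mm; "finger_force": force on a finger pad.
Only numpy, scipy, OpenCV 4.12 (cv2) and the standard library are available. Lean on these libraries where they do the work, as an engineer would, in place of code of your own. Each camera call takes 0.05 s, during which the arm holds its last target. There are 200 camera calls.

## Working session

There is one attempt and no reset: what is moved stays moved. The work goes in short steps, Python scripts to look and compute and a tool call to move; the robot and the scene stay as the last step left them, time stands still between calls to the robot, and variables do not carry over. Pictures are saved under pics/ and viewed, at most 14 in all, crops included, and the job is handed in when it is done.

Besides the shell and the picture viewer there is one more tool, called after "Emit:" by a JSON object that holds its "fn" and its "kwargs". send_rows: Moves the arm, as the interface text tells. Its arguments: {"type":"object","properties":{"targets":{"type":"array"}},"required":["targets"]}

```bash
mkdir -p pics; ls; cat > h.py <<'E'
import numpy as np, cv2
from rig import telemetry, viewer
from scipy.spatial.transform import Rotation as R
def save(n,c): cv2.imwrite(f'pics/{n}.png',c['img'][:,:,::-1])
def rot(c):
    r=np.array(c['rotation'],float)
    return r if r.shape==(3,3) else R.from_quat(r[[1,2,3,0]]).as_matrix()
E
python3 - <<'E'
from h import *
print({k:np.round(v,3) for k,v in telemetry.state().items()})
for n in ['scene','side','wrist']:
    c=viewer.capture(n); save(n+'0',c); np.savez(f'{n}0.npz',**c)
    print(n,np.round(c['mtx'],1).tolist(),np.round(c['xyz'],1),np.round(c['rotation'],4).tolist())
E
```

```text
pics
{'clock': np.float64(0.0), 'joint_pos': array([ 0.106,  0.508, -0.238,  1.501,  0.126,  1.149, -0.155]), 'qd': array([ 0.001,  0.001,  0.001,  0.   , -0.001,  0.001, -0.   ]), 'joint_torque': array([ 1.0000e-03, -6.2059e+01, -2.1870e+00, -2.4966e+01,  1.2000e-02,
        1.2000e-02,  0.0000e+00]), 'eef_pos': array([ 6.24511e+02, -6.90000e-02,  2.30442e+02]), 'tcp_rot': array([-0.001,  0.707,  0.707, -0.001]), 'ft_force': array([-0.187,  0.237, -0.169]), 'moment': array([ 0.011, -0.016, -0.079]), 'finger_force': np.float64(0.0), 'width': np.float64(85.422)}
scene [[565.9, 0.0, 327.3], [0.0, 565.9, 240.4], [0.0, 0.0, 1.0]] [1487.6    6.6  790.1] [-0.2959, 0.622, 0.6535, -0.3139]
side [[559.3, 0.0, 320.2], [0.0, 559.3, 233.0], [0.0, 0.0, 1.0]] [  24.2 -738.1  657. ] [-0.4645, 0.811, -0.31, 0.1744]
wrist [[371.6, 0.0, 317.8], [0.0, 371.6, 235.6], [0.0, 0.0, 1.0]] [625.2  66.9 373.8] [0.1326, 0.9912, 0.0006, -0.0006]
```

View pics/scene0.png

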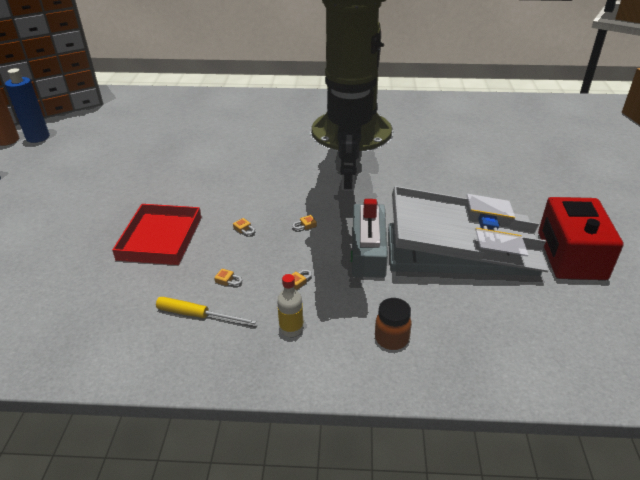

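View pics/side0.png

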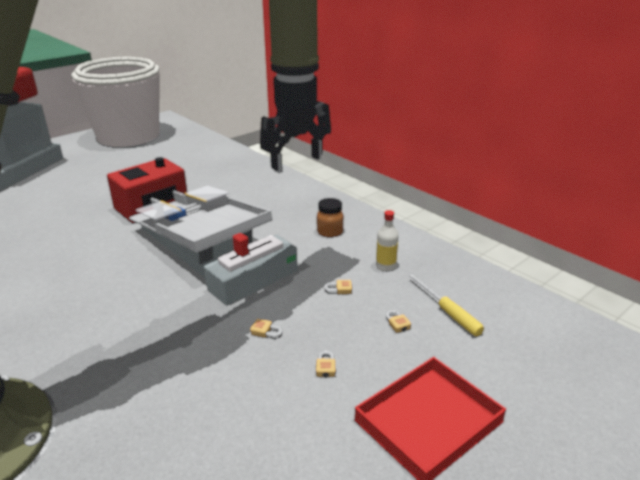

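View pics/wrist0.png

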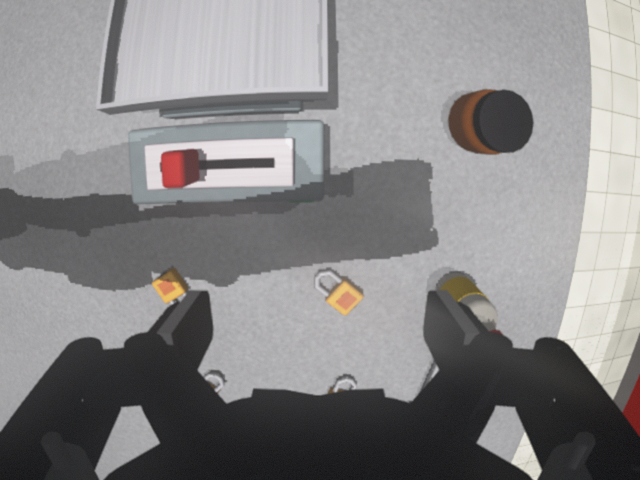

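The scene shows four brass padlocks, at (243,227), (306,222), (228,278) and (300,281). The tray is at (158,233), the grip at (370,208), the blue padlock at (489,222), the bottle at (290,310), the jar at (393,322) and the screwdriver at (205,312). The side view agrees. In the wrist view the grip is at (178,168), with padlocks at (170,285) and (342,292).

```bash
cat >> h.py <<'E'
def pmap(c,fish=False):
    K=c['mtx'];v,u=np.mgrid[:480,:640].astype(float)
    x=(u-K[0,2])/K[0,0];y=(v-K[1,2])/K[1,1];z=c['range_z'].astype(float)
    if fish:
        r=np.hypot(x,y)+1e-9;t=np.minimum(np.tan(np.minimum(r,1.5)),20);x,y=x/r*t,y/r*t
    P=np.stack([x*z,y*z,z],-1)@rot(c).T+np.array(c['xyz'])
    P[z<=0]=np.nan
    return P
def hsv(c): return cv2.cvtColor(np.ascontiguousarray(c['img']),cv2.COLOR_RGB2HSV)
def blobs(m,amin=20):
    n,l,s,ce=cv2.connectedComponentsWithStats(m.astype(np.uint8),connectivity=8)
    return [(l==i) for i in range(1,n) if s[i,4]>=amin]
def brass(c):
    h=hsv(c);return (h[...,0]>8)&(h[...,0]<25)&(h[...,1]>110)&(h[...,2]>150)
def red(c):
    h=hsv(c);return ((h[...,0]<6)|(h[...,0]>174))&(h[...,1]>150)&(h[...,2]>70)
def blue(c):
    h=hsv(c);return (h[...,0]>100)&(h[...,0]<125)&(h[...,1]>150)&(h[...,2]>60)
E
python3 - <<'E'
from h import *
for n in ['scene','side','wrist']:
    c=dict(np.load(n+'0.npz'));P=pmap(c,n=='wrist')
    print('==',n)
    for nm,f in (('brass',brass),('red',red),('blue',blue)):
        for b in blobs(f(c)):
            p=P[b];p=p[np.isfinite(p[:,0])&(p[:,0]>200)&(p[:,0]<1000)&(abs(p[:,1])<700)&(p[:,2]>-8)]
            if len(p)<15: continue
            v,u=np.argwhere(b).mean(0)
            print(nm,(int(u),int(v)),len(p),'med',np.round(np.median(p,0),1),'lo',np.round(np.percentile(p,2,0),1),'hi',np.round(np.percentile(p,98,0),1))
    if n!='side':
        x,y,z=np.moveaxis(P,-1,0)
        m=(x>420)&(x<760)&(y>0)&(y<200)&(z>52)&(z<66)
        h=hsv(c);m&=(h[...,1]>15)
        bb=blobs(m,150)
        for b in bb: print('ped',b.sum(),cv2.minAreaRect(P[b][:,:2].astype(np.float32)))
        # trough plane
        m=(x>500)&(x<640)&(y>150)&(y<260)&(z>30)&(z<110)
        p=P[m]
        if len(p)>100:
            for _ in range(4):
                A=np.c_[p[:,:2],np.ones(len(p))];k=np.linalg.lstsq(A,p[:,2],rcond=None)[0];r=p[:,2]-A@k;p=p[abs(r)<max(2*r.std(),2)]
            print('plane',k,r.std(),len(p),'slope',np.degrees(np.arctan(np.hypot(*k[:2]))),'dir',np.degrees(np.arctan2(k[1],k[0])))
E
```

```text
== scene
brass (490, 212) 21 med [504.6 297.2  85.8] lo [501.3 276.9  79.4] hi [508.  320.9  88.3]
brass (306, 219) 85 med [455.2 -96.   16.9] lo [ 440.  -110.6   13.4] hi [473.1 -84.9  20.4]
brass (241, 222) 105 med [ 476.6 -243.8   17. ] lo [ 458.8 -259.1   13.7] hi [ 493.8 -227.4   20.1]
brass (507, 232) 31 med [568.9 320.9  81.1] lo [522.2 295.3  43.9] hi [571.5 351.7  85.7]
brass (223, 274) 144 med [ 649.8 -250.    17.1] lo [ 634.5 -264.7   14.4] hi [ 665.2 -235.    20.2]
brass (297, 277) 97 med [650.8 -99.1  17.1] lo [ 636.5 -109.5   13.8] hi [669.7 -86.3  19.7]
brass (177, 306) 200 med [ 749.9 -318.2   22.8] lo [ 727.2 -361.1   18.7] hi [ 761.4 -268.7   27.3]
brass (181, 300) 31 med [ 735.6 -315.    25.2] lo [ 710.4 -338.     2. ] hi [ 744.7 -287.7   27.4]
red (584, 223) 1944 med [563.8 467.6 100.5] lo [465.5 425.1  94.6] hi [615.7 527.1 104. ]
red (369, 201) 82 med [520.6  43.1 114.4] lo [509.7  30.7 109.6] hi [528.1  55.6 117.8]
red (157, 233) 3399 med [ 514.5 -425.7    7. ] lo [ 433.7 -489.     2.6] hi [ 607.1 -352.5   32.4]
red (287, 279) 108 med [779.6 -99.7 130.1] lo [ 7
[... 1627 characters left out ...]
-418.2    4.1] lo [ 430.9 -489.1    1.1] hi [ 601.4 -348.8   29.5]
== wrist
brass (167, 289) 472 med [457.9 -92.   16.5] lo [ 442.  -106.    14.6] hi [475.2 -81.9  17.9]
brass (344, 297) 642 med [652.7 -98.7  16.6] lo [ 636.7 -115.    14.9] hi [668.3 -82.9  18. ]
red (171, 169) 620 med [517.8  46.7 115. ] lo [510.2  34.8 113.4] hi [524.7  58.3 116.4]
ped 4691 ((540.4629516601562, 46.73368453979492), (177.4849853515625, 67.52371215820312), 0.1971784234046936)
ped 360 ((556.1478271484375, 19.18592071533203), (57.816978454589844, 10.283726692199707), 2.225053071975708)
plane [ 1.52251244e-03 -1.77128572e-01  1.06784832e+02] 0.7129864269326638 5631 slope 10.044900289563719 dir -89.50752502776513
```

Emit:
{"fn": "send_rows", "kwargs": {"targets": [[0.39,-0.89,0.3,0,0,0,-1],[0.39,-0.89,0.3,0,0,0,-1],[0.39,-0.89,0.3,0,0,0,-1],[0,0,0.69,0,0,0,-1],[0,0,0.69,0,0,0,-1],[0,0,0.69,0,0,0,-1],[0,0,0.69,0,0,0,-1],[0,0,0,0,0,0,-1]]}}

```text
clock: 0.82
eef_pos: [515.1, 46.4, 80.7]
tcp_rot: [-0.002, 0.707, 0.707, -0.003]
ft_force: [-0.4, -0.8, -0.6]
width: 85.0
finger_force: 0.0
```

Emit:
{"fn": "send_rows", "kwargs": {"targets": [[0,0,0,0,0,0,0.5],[0,0,0,0,0,0,1],[0,0,0,0,0,0,1],[0,0,0,0,0,0,1],[0,0,0,0,0,0,1],[0,0,0,0,0,0,1],[0,0,0,0,0,0,1],[0,0,0,0,0,0,1]]}}

```text
clock: 1.48
eef_pos: [518.7, 46.8, 86.1]
tcp_rot: [0.001, 0.707, 0.707, 0.001]
ft_force: [-1.6, -1.3, 7.2]
width: 19.4
finger_force: 58.4
```

Emit:
{"fn": "send_rows", "kwargs": {"targets": [[0,0.3,-0.05,0,0,0,1],[0,0.3,0,0,0,0,1],[0,0.3,0,0,0,0,1],[0,0.3,0,0,0,0,1],[0,0.2,0,0,0,0,1],[0,0.1,0,0,0,0,1],[0,0,0,0,0,0,1],[0,0,0,0,0,0,1]]}}

```text
clock: 2.15
eef_pos: [578.1, 46.9, 86.3]
tcp_rot: [-0.0, 0.707, 0.707, 0.0]
ft_force: [2.8, 1.6, -13.6]
width: 19.3
finger_force: 61.3
```

Emit:
{"fn": "send_rows", "kwargs": {"targets": [[0,0.1,0,0,0,0,1],[0,0.1,0,0,0,0,1],[0,0.05,0,0,0,0,1],[0,0,0,0,0,0,1]]}}

```text
clock: 2.48
eef_pos: [579.9, 46.9, 86.1]
tcp_rot: [-0.005, 0.707, 0.707, -0.006]
ft_force: [-22.4, 1.7, 7.4]
width: 19.1
finger_force: 64.2
```

Emit:
{"fn": "send_rows", "kwargs": {"targets": [[0,0.1,0,0,0,0,1],[0,0.05,0,0,0,0,1],[0,0,0,0,0,0,1],[0,0,0,0,0,0,1]]}}

```text
clock: 2.82
eef_pos: [580.2, 46.9, 85.9]
tcp_rot: [-0.008, 0.706, 0.708, -0.01]
ft_force: [-38.5, 0.7, 20.0]
width: 19.7
finger_force: 36.5
```

Emit:
{"fn": "send_rows", "kwargs": {"targets": [[0,-0.3,0,0,0,0,1],[0,0,0,0,0,0,1],[0,0,0,0,0,0,-1],[0,0,0,0,0,0,-1],[0,0,0,0,0,0,-1],[0,0,-0.4,0,0,0,-1],[0,0,-0.9,0,0,0,-1],[0,0,-0.9,0,0,0,-1]]}}

```text
clock: 3.48
eef_pos: [582.7, 46.5, 175.8]
tcp_rot: [-0.0, 0.707, 0.707, -0.0]
ft_force: [1.5, 0.5, 0.1]
width: 85.2
finger_force: 0.0
```

Emit:
{"fn": "send_rows", "kwargs": {"targets": [[0.8,-0.25,-0.8,0,0,0,-1],[0.9,-0.25,-0.5,0,0,0,-1],[0.9,-0.25,0,0,0,0,0],[0.9,-0.25,0,0,0,0,1],[0.3,0,0,0,0,0,1],[0,0,0,0,0,0,1],[0,0,0,0,0,0,1]]}}

```text
clock: 4.07
eef_pos: [544.2, 195.4, 224.0]
tcp_rot: [0.001, 0.707, 0.708, 0.001]
ft_force: [1.0, -0.2, -1.1]
width: 25.7
finger_force: 0.0
```

```bash
python3 - <<'E'
from h import *
s=telemetry.state();print(s['eef_pos'],s['width'])
c=viewer.capture('wrist');save('w1',c);np.savez('w1.npz',**c)
P=pmap(c,True)
for nm,f in (('red',red),('blue',blue),('yel',brass)):
    for b in blobs(f(c),60):
        p=P[b];p=p[np.isfinite(p[:,0])]
        if len(p)<30:continue
        v,u=np.argwhere(b).mean(0)
        print(nm,(int(u),int(v)),len(p),'med',np.round(np.median(p,0),1),'lo',np.round(np.percentile(p,2,0),1),'hi',np.round(np.percentile(p,98,0),1))
E
```

```text
[544.24794097 195.43926228 223.9931563 ] 25.673080021474664
red (355, 387) 66 med [574.1  59.5 113.6] lo [553.2  56.9 111.8] hi [582.8 210.7 303. ]
red (624, 451) 1953 med [ 2202.3 -1200.9  -564.1] lo [ 2195.2 -1459.7  -649.3] hi [2209.3 -918.6 -396.5]
blue (280, 89) 293 med [516. 300.  73.] lo [511.3 290.9  70.9] hi [520.2 309.7  75.5]
yel (268, 84) 457 med [507.8 301.9  84.4] lo [506.3 260.3  72.8] hi [509.1 350.   92.4]
yel (351, 84) 447 med [570.3 302.6  84.9] lo [569.  260.2  75.7] hi [571.8 350.3  92.6]
```

View pics/w1.png

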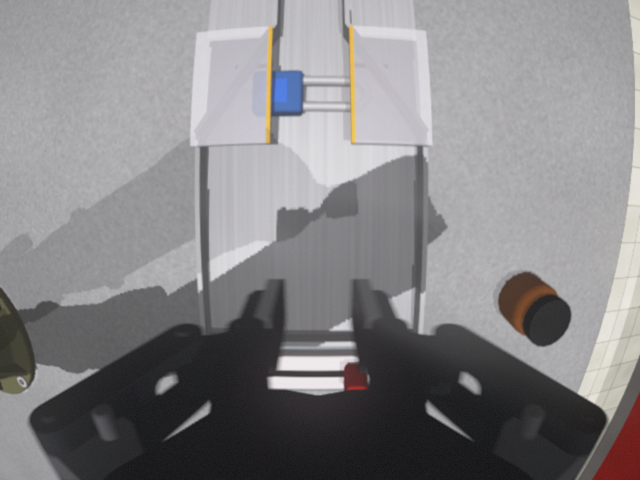

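The wrist view shows the blue body at u 254–302, v 71–115, with its shackle to the right. The slot edges are at u 271 and 351, and the lock is at its far end.

Emit:
{"fn": "send_rows", "kwargs": {"targets": [[0.92,-0.11,0,0,0,0,1],[0.92,-0.11,0,0,0,0,1],[0.92,-0.11,0,0,0,0,1],[0.92,-0.12,0,0,0,0,1],[0,0,0.1,0,0,1,1],[0,0,0.1,0,0,1,1],[0,0,0.1,0,0,1,1],[0,0,0.1,0,0,1,1]]}}

```text
clock: 4.78
eef_pos: [527.1, 340.1, 207.0]
tcp_rot: [0.001, 0.821, 0.571, 0.0]
ft_force: [-0.7, 0.0, -0.4]
width: 0.1
finger_force: 0.0
```

Emit:
{"fn": "send_rows", "kwargs": {"targets": [[0,0,0.1,0,0,1,1],[0,0,0.1,0,0,1,1],[0,0,0.1,0,0,1,1],[0,0,0.1,0,0,1,1],[0,0,0.1,0,0,1,1],[0,0,0.1,0,0,1,1],[0,0,0.1,0,0,1,1],[0,0,0.1,0,0,1,1]]}}

```text
clock: 5.45
eef_pos: [527.2, 339.8, 175.2]
tcp_rot: [0.001, 0.967, 0.255, 0.0]
ft_force: [0.4, 0.2, 0.8]
width: 0.1
finger_force: 0.0
```

Emit:
{"fn": "send_rows", "kwargs": {"targets": [[0,0,0.1,0,0,1,1],[0,0,0.1,0,0,1,1],[0,0,0.1,0,0,1,1],[0,0,0.1,0,0,1,1],[0,0,0.1,0,0,1,1],[0,0,0.1,0,0,1,1],[0,0,0,0,0,0,1],[0,0,0,0,0,0,1]]}}

```text
clock: 6.12
eef_pos: [526.5, 340.6, 151.3]
tcp_rot: [0.001, 1.0, 0.0, 0.0]
ft_force: [-0.6, 0.3, 0.0]
width: 0.0
finger_force: 0.0
```

```bash
python3 - <<'E'
from h import *
s=telemetry.state();print(s['eef_pos'],s['tcp_rot'],s['width'],s['joint_pos'])
c=viewer.capture('wrist');save('w2',c);P=pmap(c,True)
m=blue(c)
for b in blobs(m,40):
    p=P[b];p=p[np.isfinite(p[:,0])];print(len(p),np.round(np.percentile(p,[2,50,98],axis=0),1).tolist())
E
```

```text
[526.46931545 340.56419854 151.26738469] [5.25007635e-04 9.99999828e-01 1.66941469e-04 2.01989335e-04] 0.020405837029567192 [-0.699164    0.57852186  0.14064395  1.60871917 -0.09228662  0.96112809
 -2.09867508]
```

Emit:
{"fn": "send_rows", "kwargs": {"targets": [[0,0,0.6,0,0,0,1],[0,0,0.6,0,0,0,1],[0,0,0.6,0,0,0,1],[0,0,0.4,0,0,0,1],[0,0,0.2,0,0,0,1],[0,0,0,0,0,0,1],[0,0,0,0,0,0,1]]}}

```text
clock: 6.75
eef_pos: [526.0, 342.0, 55.8]
tcp_rot: [-0.0, 1.0, 0.0, 0.0]
ft_force: [-0.6, 0.4, 0.7]
width: -0.1
finger_force: 0.0
```

Emit:
{"fn": "send_rows", "kwargs": {"targets": [[0,0.25,-0.03,0,0,0,1],[0,0.25,-0.04,0,0,0,1],[0,0.25,-0.045,0,0,0,1],[0,0.25,-0.045,0,0,0,1],[0,0.25,-0.045,0,0,0,1],[0,0.25,-0.045,0,0,0,1],[0,0.25,-0.045,0,0,0,1],[0,0.25,-0.045,0,0,0,1]]}}

```text
clock: 7.42
eef_pos: [525.8, 262.2, 69.9]
tcp_rot: [-0.001, 1.0, 0.0, 0.001]
ft_force: [-0.0, 5.7, 4.1]
width: 0.2
finger_force: 3.2
```

Emit:
{"fn": "send_rows", "kwargs": {"targets": [[0,0.2,-0.035,0,0,0,1],[0,0.15,-0.025,0,0,0,1],[0,0.1,-0.02,0,0,0,1],[0,0,0,0,0,0,1],[0,0,0,0,0,0,1]]}}

```text
clock: 7.83
eef_pos: [525.8, 243.5, 72.7]
tcp_rot: [-0.0, 1.0, -0.0, 0.0]
ft_force: [1.9, 2.7, 2.8]
width: 0.2
finger_force: 1.4
```

```bash
python3 - <<'E'
from h import *
c=viewer.capture('scene');save('s3',c);P=pmap(c)
cv2.imwrite('pics/s3c.png',cv2.resize(c['img'][150:300,330:640,::-1],None,fx=2.5,fy=2.5))
for b in blobs(blue(c),20):
    p=P[b];p=p[np.isfinite(p[:,0])];print(len(p),np.round(np.percentile(p,[2,50,98],axis=0),1).tolist())
E
```

```text
130 [[53.0, -930.8, 166.6], [93.5, -892.7, 172.1], [112.8, -870.3, 175.2]]
64 [[490.6, 198.8, 86.0], [506.0, 209.8, 88.8], [516.6, 221.3, 91.8]]
```

View pics/s3c.png

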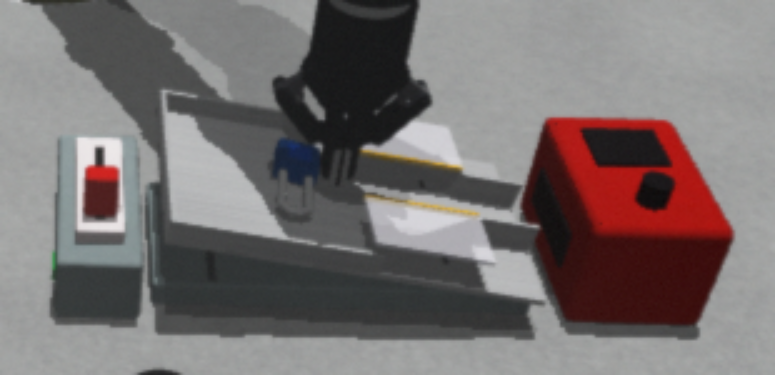

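The crop shows the blue padlock crosswise in the open bay at about (295,175), just uphill of the fingers and clear of the covers. The grip is at its far end.

Emit:
{"fn": "send_rows", "kwargs": {"targets": [[0,0,-0.5,0,0,0,1],[0,0,-0.5,0,0,0,1],[0,0,-0.5,0,0,0,1],[0,0.27,0,-1,0,0,-0.5],[0,0.27,0,-1,0,0,-0.5],[0,0,0,0,0,0,-0.5],[0,0,0,0,0,0,-0.5]]}}

```text
clock: 8.47
eef_pos: [524.4, 223.0, 132.0]
tcp_rot: [0.087, 0.996, 0.001, -0.001]
ft_force: [0.2, 0.8, 0.3]
width: 48.2
finger_force: 0.0
```

```bash
python3 - <<'E'
from h import *
s=telemetry.state();print(s['eef_pos'],s['tcp_rot'],s['width'],s['joint_pos'][6])
c=viewer.capture('scene');P=pmap(c)
for b in blobs(blue(c),20):
    p=P[b];p=p[np.isfinite(p[:,0])];print(len(p),np.round(np.percentile(p,[2,50,98],axis=0),1).tolist())
E
```

```text
[524.39058579 223.0253098  131.98184557] [ 8.71787965e-02  9.96191671e-01  1.02055130e-03 -9.85342758e-04] 48.22978004208486 -2.0832607078188543
126 [[52.3, -929.2, 168.4], [94.1, -893.6, 171.9], [114.2, -872.4, 174.9]]
77 [[494.9, 191.8, 85.5], [507.6, 205.1, 89.2], [522.4, 219.6, 93.0]]
```

Emit:
{"fn": "send_rows", "kwargs": {"targets": [[0,0,0.4,0,0,0,-0.5],[0,0,0.4,0,0,0,-0.5],[0,0,0.4,0,0,0,-0.5],[0,0,0.3,0,0,0,-0.5],[0,0,0,0,0,0,-0.5],[0,0,0,0,0,0,1],[0,0,0,0,0,0,1],[0,0,0,0,0,0,1]]}}

```text
clock: 9.18
eef_pos: [526.0, 212.0, 75.3]
tcp_rot: [0.087, 0.996, -0.0, 0.001]
ft_force: [-0.5, -0.6, -1.1]
width: 34.3
finger_force: 59.4
```

Emit:
{"fn": "send_rows", "kwargs": {"targets": [[0,0,0,0,0,0,1],[0,0,0,0,0,0,1],[0,0,0,0,0,0,1]]}}

```text
clock: 9.43
eef_pos: [526.0, 212.0, 75.1]
tcp_rot: [0.087, 0.996, -0.0, 0.001]
ft_force: [0.2, -2.4, 6.0]
width: 33.9
finger_force: 60.0
```

Emit:
{"fn": "send_rows", "kwargs": {"targets": [[0,0,-0.4,0,0,0,1],[0,0,-0.8,0,0,0,1],[0,0,-0.8,0,0,0,1],[0,0,-0.6,0,0,0,1],[0,0,0,1,0,0,1],[0,0,0,1,0,0,1],[0,0.4,0,0,0,0,1],[0,0.8,0,0,0,0,1]]}}

```text
clock: 10.1
eef_pos: [525.1, 184.8, 176.9]
tcp_rot: [-0.002, 1.0, 0.002, 0.001]
ft_force: [0.6, -0.4, -1.5]
width: 34.0
finger_force: 60.3
```

Emit:
{"fn": "send_rows", "kwargs": {"targets": [[-0.04,0.9,0,0,0,0,1],[-0.04,0.9,0,0,0,0,1],[-0.04,0.9,0,0,0,0,1],[-0.04,0.9,0,0,0,0,1],[-0.04,0.9,0,0,0,0,1],[-0.04,0.9,0,0,0,0,1],[-0.04,0.9,0,0,0,0,1],[-0.04,0.9,0,0,0,0,1]]}}

```text
clock: 10.77
eef_pos: [512.3, -107.2, 176.7]
tcp_rot: [-0.0, 1.0, 0.0, 0.0]
ft_force: [0.1, 0.1, -2.2]
width: 33.7
finger_force: 60.3
```

Emit:
{"fn": "send_rows", "kwargs": {"targets": [[-0.03,0.95,0,0,0,0,1],[-0.03,0.95,0,0,0,0,1],[-0.03,0.95,0,0,0,0,1],[-0.03,0.95,0,0,0,0,1],[-0.03,0.95,0,0,0,0,1],[-0.03,0.95,0,0,0,0,1],[-0.03,0.95,0,0,0,0,1],[0,0.5,0,0,0,0,1]]}}

```text
clock: 11.43
eef_pos: [502.2, -397.2, 176.5]
tcp_rot: [0.001, 1.0, -0.002, -0.0]
ft_force: [0.1, -0.1, -1.7]
width: 33.9
finger_force: 60.3
```

Emit:
{"fn": "send_rows", "kwargs": {"targets": [[0,0.3,0,0,0,0,1],[0,0,0.5,0,0,0,1],[0,0,0.8,0,0,0,1],[0,0,0.8,0,0,0,1],[0,0,0.8,0,0,0,1],[0,0,0.3,0,0,0,1],[0,0,0,0,0,0,1],[0,0,0,0,0,0,1]]}}

```text
clock: 12.1
eef_pos: [504.7, -403.2, 48.8]
tcp_rot: [-0.0, 1.0, 0.0, -0.0]
ft_force: [0.7, -1.8, -1.4]
width: 34.3
finger_force: 60.3
```

```bash
python3 - <<'E'
from h import *
s=telemetry.state();print(s['eef_pos'],s['tcp_rot'],s['width'],s['joint_pos'])
c=viewer.capture('side');P=pmap(c);save('sd4',c)
cv2.imwrite('pics/sd4c.png',cv2.resize(c['img'][230:480,230:550,::-1],None,fx=2,fy=2))
E
```

```text
[ 504.69008325 -403.20962002   48.84565667] [-2.77373765e-04  9.99999872e-01  4.19539842e-04 -6.14699918e-05] 34.30044098520271 [ 0.5350324   0.72215464  0.17295413  1.6539632  -0.16297196  0.78003404
 -0.78816241]
```

View pics/sd4c.png

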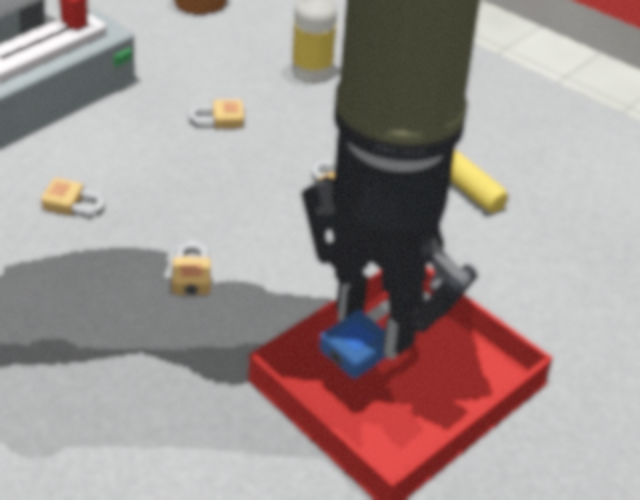

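The side crop shows the blue padlock level in the fingers over the tray at (355,345).

Emit:
{"fn": "send_rows", "kwargs": {"targets": [[0,0.42,0,0,0,0,1],[0,0,0.5,0,0,0,1],[0,0,0.3,0,0,0,1],[0,0,0.15,0,0,0,1],[0,0,0,0,0,0,1],[0,0,0,0,0,0,1]]}}

```text
clock: 12.65
eef_pos: [504.6, -420.2, 11.0]
tcp_rot: [-0.0, 1.0, 0.0, 0.0]
ft_force: [-0.2, 0.2, -1.3]
width: 34.2
finger_force: 60.3
```

Emit:
{"fn": "send_rows", "kwargs": {"targets": [[0,0,0,0,0,0,0.1],[0,0,0,0,0,0,-0.3],[0,0,0,0,0,0,-0.3],[0,0,-0.4,0,0,0,-0.3],[0,0,-0.8,0,0,0,-0.5],[0,0,-0.8,0,0,0,-1],[0,0,-0.8,0,0,0,-1],[0,0,-0.8,0,0,0,-1]]}}

```text
clock: 13.32
eef_pos: [504.1, -420.5, 156.4]
tcp_rot: [0.0, 1.0, -0.0, 0.0]
ft_force: [0.9, -0.3, 0.5]
width: 85.1
finger_force: 0.0
```

Emit:
{"fn": "send_rows", "kwargs": {"targets": [[0,-0.8,-0.35,0,0,0,-1],[-0.1,-0.8,-0.35,0,0,0,-1],[-0.1,-0.8,-0.35,0,0,0,-1],[-0.1,-0.8,-0.35,0,0,0,-1],[-0.1,-0.8,-0.35,0,0,0,-1],[-0.1,-0.8,-0.35,0,0,0,-1],[-0.1,-0.8,-0.35,0,0,0,-1],[0,-0.5,-0.3,0,0,0,-1]]}}

```text
clock: 13.98
eef_pos: [479.5, -173.2, 265.8]
tcp_rot: [-0.001, 1.0, 0.001, 0.0]
ft_force: [1.7, 0.7, 0.5]
width: 85.5
finger_force: 0.0
```

```bash
cat >> h.py <<'E'
def padlocks(c,fish=True,zmax=30,P=None):
    """body centre, yaw of x (towards shackle), using brass blob + bright/grey shackle from raised points"""
    if P is None: P=pmap(c,fish)
    out=[]
    for b in blobs(brass(c),60):
        b=cv2.morphologyEx(b.astype(np.uint8),cv2.MORPH_CLOSE,np.ones((5,5),np.uint8)).astype(bool)
        p=P[b];p=p[np.isfinite(p[:,0])]
        if len(p)<50: continue
        zt=np.percentile(p[:,2],60);p=p[abs(p[:,2]-zt)<4]
        (cx,cy),(w,h),a=cv2.minAreaRect(p[:,:2].astype(np.float32))
        if not (18<min(w,h) and max(w,h)<50): continue
        # shackle: points 20..40 mm from centre in the four rect directions that stand proud of the bench
        out.append(((cx,cy,zt),(w,h),a,len(p)))
    return out
E
python3 - <<'E'
from h import *
s=telemetry.state();print(s['eef_pos'],s['tcp_rot'],s['width'],s['joint_pos'])
c=viewer.capture('wrist');save('w5',c);np.savez('w5.npz',**c)
for o in padlocks(c): print(np.round(o[0],1),np.round(o[1],1),round(o[2],1),o[3])
E
```

```text
[ 479.49858217 -173.16916396  265.84230513] [-6.20813628e-04  9.99999042e-01  1.15249315e-03  4.50065483e-04] 85.51996317369662 [ 0.1498957   0.30025042  0.20350732  1.74457782 -0.06866651  1.10312832
 -1.19299117]
[652.1 -98.7  16.9] [30.4 27.4] 48.4 636
[ 649.9 -245.1   16.9] [25.9 31. ] 70.3 645
[ 476.8 -238.1   16.8] [27.1 29.3] 46.9 636
[461.7 -82.8  16.9] [21.1 33. ] 60.3 358
```

View pics/w5.png

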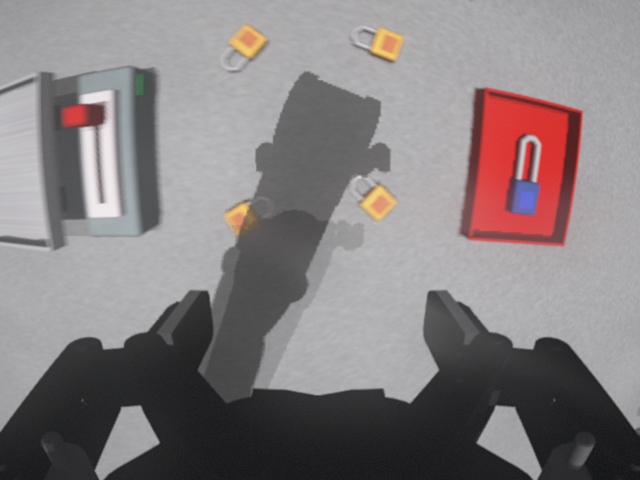

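The wrist view shows the blue padlock flat in the tray at (526,175). The brass padlocks are at (247,40), (387,43), (380,202) and (239,216), the last one partly in shadow, and all four shackles are visible.

```bash
cat >> h.py <<'E'
def brass(c):
    h=hsv(c);return (h[...,0]>5)&(h[...,0]<26)&(h[...,1]>100)&(h[...,2]>85)
def find(c=None):
    if c is None: c=viewer.capture('wrist')
    P=pmap(c,True);X=P.reshape(-1,3);X=X[np.isfinite(X[:,0])]
    res=[]
    for (p,wh,a,n) in padlocks(c,P=P):
        if p[1]>20 or p[2]>25: continue
        d=X[:,:2]-p[:2];r=np.hypot(*d.T);m=(r>22)&(r<40)&(X[:,2]>6)&(X[:,2]<16)
        s=d[m].mean(0);ang=np.degrees(np.arctan2(s[1],s[0]))
        yaw=min([a+90*k for k in range(-4,5)],key=lambda t:abs((t-ang+180)%360-180))
        res.append((p,yaw))
        print('pos',np.round(p,1),'size',np.round(wh,1),'n',n,'shackle',round(ang,1),'yaw',round(yaw%360,1))
    return res
def pose(psi,bay=False):
    p=np.radians(psi);x=np.array([np.cos(p),np.sin(p),0]);z=np.array([0,0,-1.]);M=np.c_[x,np.cross(z,x),z]
    return R.from_euler('x',-10,degrees=True).inv()*R.from_matrix(M) if 0 else (R.from_euler('x',-10.1 if bay else 0,degrees=True)*R.from_matrix(M))
def state():
    s=telemetry.state();q=np.array(s['tcp_rot']);return np.array(s['eef_pos']),R.from_quat(q[[1,2,3,0]])
def plan(wps,grip,start=None):
    """wps: [(pos,rot)]; prints rows"""
    p,r=start or state();rows=[]
    for q,t in wps:
        q=np.array(q,float);rv=(r.inv()*t).as_rotvec();n=int(max(np.ceil(np.linalg.norm(q-p)/37),np.ceil(np.abs(np.degrees(rv)).max()/4.9),1))
        for k in range(n):
            d=r.inv().apply((q-p)/(n-k))/40;v=np.degrees((r.inv()*t).as_rotvec())/(n-k)/5
            row=np.round(np.r_[d,v],2)+0.0
            rows.append(row.tolist()+[grip]);p=p+r.apply(row[:3]*40);r=r*R.from_rotvec(np.radians(row[3:]*5))
    print(len(rows));[print(x) for x in rows]
    return p,r
E
python3 - <<'E'
from h import *
print(pose(90,True).apply([0,0,1]),'want 0,-.174,-.985')
find(dict(np.load('w5.npz')))
plan([((477,-238,100),pose(47))],-0.4)
E
```

```text
[ 0.         -0.17536673 -0.98450318] want 0,-.174,-.985
pos [652.  -98.8  16.9] size [30.7 27.4] n 649 shackle 142.0 yaw 138.6
pos [ 649.7 -245.3   16.8] size [26.5 31.1] n 661 shackle 70.1 yaw 71.3
pos [ 476.6 -238.4   16.8] size [27.7 29.3] n 650 shackle 42.7 yaw 47.0
pos [459.5 -88.2  16.9] size [26.2 28.8] n 458 shackle -66.8 yaw 301.4
10
[-0.01, 0.17, 0.42, 0.0, -0.01, -0.93, -0.4]
[-0.03, 0.17, 0.42, 0.0, -0.01, -0.93, -0.4]
[-0.04, 0.17, 0.42, 0.0, 0.0, -0.93, -0.4]
[-0.05, 0.16, 0.42, 0.0, -0.01, -0.93, -0.4]
[-0.07, 0.16, 0.42, 0.0, -0.01, -0.94, -0.4]
[-0.08, 0.15, 0.42, 0.0, 0.0, -0.93, -0.4]
[-0.09, 0.14, 0.42, 0.0, -0.01, -0.94, -0.4]
[-0.1, 0.14, 0.42, 0.0, 0.0, -0.93, -0.4]
[-0.11, 0.13, 0.42, 0.0, -0.01, -0.94, -0.4]
[-0.13, 0.12, 0.42, -0.01, 0.0, -0.93, -0.4]
```

Emit:
{"fn": "send_rows", "kwargs": {"targets": [[-0.01,0.17,0.42,0,0,-0.93,-0.4],[-0.03,0.17,0.42,0,0,-0.93,-0.4],[-0.04,0.17,0.42,0,0,-0.93,-0.4],[-0.05,0.16,0.42,0,0,-0.93,-0.4],[-0.07,0.16,0.42,0,0,-0.94,-0.4],[-0.08,0.15,0.42,0,0,-0.93,-0.4],[-0.09,0.14,0.42,0,0,-0.94,-0.4],[-0.1,0.14,0.42,0,0,-0.93,-0.4]]}}

```text
clock: 14.7
eef_pos: [476.2, -231.7, 129.6]
tcp_rot: [0.0, 0.947, 0.322, 0.0]
ft_force: [-0.2, -0.4, -0.1]
width: 60.0
finger_force: 0.0
```

Emit:
{"fn": "send_rows", "kwargs": {"targets": [[-0.11,0.13,0.42,0,0,-0.94,-0.4],[-0.13,0.12,0.42,0,0,-0.93,-0.4],[0,0,0.7,0,0,0,-0.4],[0,0,0.8,0,0,0,-0.4],[0,0,0.6,0,0,0,-0.4],[0,0,0.2,0,0,0,-0.4],[0,0,0,0,0,0,-0.4],[0,0,0,0,0,0,-0.4]]}}

```text
clock: 15.37
eef_pos: [475.5, -245.3, 5.0]
tcp_rot: [0.0, 0.918, 0.396, 0.0]
ft_force: [0.5, -0.8, -0.4]
width: 60.0
finger_force: 0.0
```

Emit:
{"fn": "send_rows", "kwargs": {"targets": [[0.15,-0.1,0,0,0,0,-0.4],[0,0,0,0,0,0,-0.4],[0,0,0,0,0,0,1],[0,0,0,0,0,0,1],[0,0,0,0,0,0,1],[0,0,0,0,0,0,1],[0,0,0,0,0,0,1],[0,0,0,0,0,0,1]]}}

```text
clock: 16.03
eef_pos: [477.0, -238.1, 5.6]
tcp_rot: [0.001, 0.918, 0.396, 0.001]
ft_force: [-1.2, 1.1, 10.1]
width: 30.5
finger_force: 59.3
```

Emit:
{"fn": "send_rows", "kwargs": {"targets": [[0,0,-0.4,0,0,0,1],[0,0,-0.9,0,0,0,1],[0,0,-0.9,0,0,0,1],[0,0,-0.9,0,0,0,1],[0,0,-0.9,0,0,0,1],[0,0,-0.4,0,0,0,1],[0,0,0,0,0,0,1],[0,0,0,0,0,0,1]]}}

```text
clock: 16.7
eef_pos: [476.5, -238.1, 181.2]
tcp_rot: [0.001, 0.918, 0.396, 0.001]
ft_force: [-0.2, -0.4, -1.7]
width: 29.9
finger_force: 60.4
```

```bash
python3 - <<'E'
from h import *
s=telemetry.state();print(s['eef_pos'],s['width'])
n=np.array([0,.1754,.9845]);T=np.array([497,130,84.5])+n*6
plan([((485,-40,185),pose(75)),(T+n*70,pose(90,True)),(T+n*8,pose(90,True))],1)
E
```

```text
[ 476.4848095  -238.10465019  181.19022596] 29.933351678065637
14
[0.62, -0.54, -0.02, 0.0, 0.0, -0.95, 1]
[0.67, -0.49, -0.02, 0.0, 0.0, -0.94, 1]
[0.71, -0.43, -0.01, 0.01, 0.0, -0.95, 1]
[0.74, -0.37, -0.02, 0.0, 0.0, -0.94, 1]
[0.76, -0.31, -0.01, 0.01, 0.0, -0.95, 1]
[0.79, -0.25, -0.02, 0.0, 0.0, -0.94, 1]
[0.75, -0.15, 0.11, -0.04, -0.33, -0.5, 1]
[0.76, -0.12, 0.08, -0.04, -0.34, -0.5, 1]
[0.77, -0.08, 0.06, -0.05, -0.33, -0.5, 1]
[0.77, -0.05, 0.04, -0.04, -0.34, -0.5, 1]
[0.77, -0.02, 0.02, -0.05, -0.33, -0.5, 1]
[0.77, 0.02, 0.0, -0.04, -0.34, -0.49, 1]
[0.0, 0.0, 0.77, 0.0, 0.0, 0.0, 1]
[0.0, 0.0, 0.78, 0.0, 0.0, 0.0, 1]
```

Emit:
{"fn": "send_rows", "kwargs": {"targets": [[0.62,-0.54,-0.02,0,0,-0.95,1],[0.67,-0.49,-0.02,0,0,-0.94,1],[0.71,-0.43,-0.01,0.01,0,-0.95,1],[0.74,-0.37,-0.02,0,0,-0.94,1],[0.76,-0.31,-0.01,0.01,0,-0.95,1],[0.79,-0.25,-0.02,0,0,-0.94,1],[0.75,-0.15,0.11,-0.04,-0.33,-0.5,1],[0.76,-0.12,0.08,-0.04,-0.34,-0.5,1]]}}

```text
clock: 17.37
eef_pos: [487.5, 22.1, 174.4]
tcp_rot: [0.019, 0.765, 0.643, -0.023]
ft_force: [0.4, -0.4, -0.7]
width: 30.6
finger_force: 60.4
```

Emit:
{"fn": "send_rows", "kwargs": {"targets": [[0.77,-0.08,0.06,-0.05,-0.33,-0.5,1],[0.77,-0.05,0.04,-0.04,-0.34,-0.5,1],[0.77,-0.02,0.02,-0.05,-0.33,-0.5,1],[0.77,0.02,0,-0.04,-0.34,-0.49,1],[0,0,0.4,0,0,0,1],[0,0,0,0,0,0,1],[0,0,0,0,0,0,1]]}}

```text
clock: 17.95
eef_pos: [495.1, 140.0, 140.9]
tcp_rot: [0.06, 0.704, 0.705, -0.065]
ft_force: [-0.3, -0.4, -1.4]
width: 30.3
finger_force: 60.3
```

```bash
python3 - <<'E'
from h import *
s=telemetry.state();print(s['eef_pos'],s['tcp_rot'],s['width'],s['joint_pos'][6])
n=np.array([0,.1754,.9845]);T=np.array([497,130,84.5])+n*6
plan([(T+n*8,pose(90,True)),(T,pose(90,True))],1)
c=viewer.capture('scene');save('s6',c);cv2.imwrite('pics/s6c.png',cv2.resize(c['img'][120:300,330:640,::-1],None,fx=2,fy=2))
P=pmap(c);x,y,z=np.moveaxis(P,-1,0);m=(x>510)&(x<600)&(y>120)&(y<250)&(z>50)&(z<110);p=P[m]
for _ in range(4):
    A=np.c_[p[:,:2]-[539,189],np.ones(len(p))];k=np.linalg.lstsq(A,p[:,2],rcond=None)[0];r=p[:,2]-A@k;p=p[abs(r)<max(2*r.std(),2)]
print(k)
E
```

```text
[495.08569618 140.01374223 140.8676777 ] [ 0.06043348  0.70399788  0.70462696 -0.06508168] 30.25488919251039 -0.6810620258993481
3
[0.0, 0.03, 0.54, -0.04, 0.01, 0.01, 1]
[0.0, 0.02, 0.54, -0.03, 0.01, 0.01, 1]
[0.0, 0.0, 0.2, 0.0, 0.0, 0.0, 1]
[-1.23716764e-03 -1.75478861e-01  7.39896214e+01]
```

View pics/s6c.png

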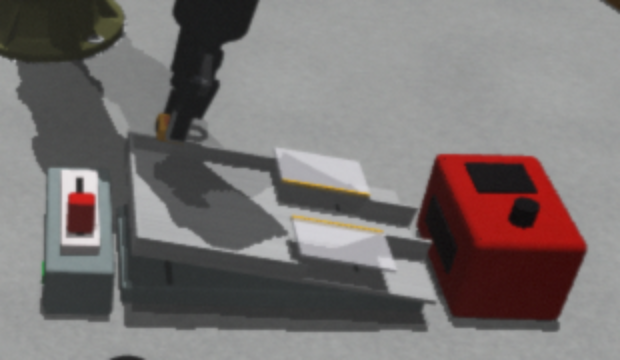

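The scene crop shows the padlock still held at (162,125), above the uphill end of the empty bay, with its shackle pointing downhill.

Emit:
{"fn": "send_rows", "kwargs": {"targets": [[0,0.04,0.54,-0.04,0,0,1],[0,0.02,0.54,-0.03,0,0,1],[0,0,0.15,0,0,0,1],[0,0,0.05,0,0,0,1],[0,0,0,0,0,0,1],[0,0,0,0,0,0,1]]}}

```text
clock: 18.5
eef_pos: [499.7, 131.7, 93.4]
tcp_rot: [0.064, 0.705, 0.704, -0.06]
ft_force: [-0.1, -0.3, -1.0]
width: 30.1
finger_force: 60.3
```

Emit:
{"fn": "send_rows", "kwargs": {"targets": [[0,0,0.08,0,0,0,1],[0,0,0,0,0,0,1],[0,0,0,0,0,0,0.15],[0,0,0,0,0,0,0],[0,0,0,0,0,0,-0.05],[0,0,0,0,0,0,-0.05],[0,0,-0.4,0,0,0,-0.05],[0,0,-0.8,0,0,0,-0.05]]}}

```text
clock: 19.17
eef_pos: [497.0, 138.2, 134.4]
tcp_rot: [0.062, 0.704, 0.704, -0.064]
ft_force: [0.6, -0.1, 0.2]
width: 44.8
finger_force: 0.0
```

Emit:
{"fn": "send_rows", "kwargs": {"targets": [[0,0,-0.8,0,0,0,-0.4],[0,0,-0.4,0,0,0,-0.4],[0,0,0,0,1,0,-0.4],[0,0,0,0,1,0,-0.4],[0,0,0,0,0,0,-0.4],[0,0,0,0,0,0,-0.4]]}}

```text
clock: 19.67
eef_pos: [498.8, 146.1, 184.0]
tcp_rot: [0.002, 0.708, 0.706, 0.001]
ft_force: [-0.1, 0.0, -0.5]
width: 59.6
finger_force: 0.0
```

```bash
python3 - <<'E'
from h import *
s=telemetry.state();print(s['eef_pos'],s['tcp_rot'],s['width'])
c=viewer.capture('scene');save('s7',c);P=pmap(c)
for b in blobs(brass(c),30):
    p=P[b];p=p[np.isfinite(p[:,0])];print(len(p),np.round(np.percentile(p,[2,50,98],axis=0),1).tolist())
# vantage over the bench padlocks
plan([((480,-205,250),pose(90))],-0.4)
E
```

```text
[498.84397564 146.07828746 184.04967649] [2.45204377e-03 7.08150998e-01 7.06056565e-01 5.26577879e-04] 59.64140622987645
90 [[485.7, 113.8, 96.9], [504.8, 123.3, 101.5], [515.6, 136.4, 104.4]]
84 [[501.8, 258.0, 75.6], [506.3, 299.7, 84.5], [510.8, 345.4, 92.4]]
128 [[440.2, -109.6, 10.4], [460.2, -94.4, 16.7], [475.6, -78.2, 19.7]]
51 [[525.8, 259.4, 47.1], [569.1, 304.8, 84.4], [572.2, 347.8, 93.0]]
183 [[634.8, -266.0, 8.9], [653.1, -250.5, 16.5], [666.9, -234.4, 19.9]]
125 [[633.9, -109.8, 11.2], [654.4, -97.3, 16.6], [777.5, -86.0, 128.0]]
610 [[729.9, -360.0, 11.7], [748.3, -312.3, 23.6], [761.9, -265.4, 28.6]]
299 [[786.3, -119.1, 19.1], [796.1, -101.5, 43.3], [799.5, -82.4, 63.9]]
175 [[785.0, 55.5, 45.1], [808.8, 82.0, 50.3], [817.1, 114.4, 54.7]]
10
[-0.88, -0.05, -0.16, 0.0, 0.0, 0.0, -0.4]
[-0.88, -0.04, -0.16, 0.0, 0.0, 0.0, -0.4]
[-0.88, -0.05, -0.16, 0.01, 0.0, 0.0, -0.4]
[-0.88, -0.04, -0.16, 0.0, 0.0, 0.0, -0.4]
[-0.88, -0.05, -0.17, 0.01, 0.01, 0.0, -0.4]
[-0.88, -0.05, -0.16, 0.0, 0.0, 0.0, -0.4]
[-0.88, -0.04, -0.17, 0.01, 0.01, 0.0, -0.4]
[-0.88, -0.05, -0.17, 0.0, 0.0, 0.0, -0.4]
[-0.89, -0.04, -0.16, 0.01, 0.01, 0.0, -0.4]
[-0.88, -0.05, -0.17, 0.0, 0.0, -0.01, -0.4]
```

```bash
python3 - <<'E'
from h import *
r=find(dict(np.load('wrist0.npz')))
D=min(r,key=lambda o:o[0][0]);psi=(D[1]+180)%360;print(psi)
x,y,_=D[0]
plan([((x,y,110),pose(psi)),((x,y,5),pose(psi))],-0.4)
E
```

```text
pos [458.4 -90.4  16.5] size [32.3 29.3] n 621 shackle -91.8 yaw 299.0
pos [652.8 -99.2  16.7] size [30.5 28.8] n 681 shackle 139.3 yaw 140.3
119.0491943359375
10
[-0.85, -0.14, 0.27, 0.01, 0.01, -0.83, -0.4]
[-0.84, -0.21, 0.26, 0.0, 0.0, -0.83, -0.4]
[-0.82, -0.26, 0.27, 0.01, 0.01, -0.83, -0.4]
[-0.8, -0.32, 0.26, 0.0, 0.0, -0.83, -0.4]
[-0.77, -0.38, 0.26, 0.01, 0.01, -0.83, -0.4]
[-0.74, -0.44, 0.27, 0.0, 0.0, -0.83, -0.4]
[-0.71, -0.49, 0.26, 0.01, 0.01, -0.84, -0.4]
[0.0, 0.0, 0.88, 0.0, 0.0, 0.0, -0.4]
[0.0, 0.0, 0.87, 0.0, 0.0, 0.0, -0.4]
[0.0, 0.0, 0.88, 0.0, 0.0, 0.0, -0.4]
```

Emit:
{"fn": "send_rows", "kwargs": {"targets": [[-0.85,-0.14,0.1,0,0,-0.83,-0.4],[-0.84,-0.21,0.1,0,0,-0.83,-0.4],[-0.82,-0.26,0.27,0,0,-0.83,-0.4],[-0.8,-0.32,0.26,0,0,-0.83,-0.4],[-0.77,-0.38,0.26,0,0,-0.83,-0.4],[-0.74,-0.44,0.44,0,0,-0.83,-0.4],[-0.71,-0.49,0.42,0,0,-0.84,-0.4],[0,0,0.6,0,0,0,-0.4]]}}

```text
clock: 20.38
eef_pos: [458.0, -96.9, 85.4]
tcp_rot: [0.003, 0.507, 0.862, -0.002]
ft_force: [0.5, -0.3, -0.0]
width: 59.9
finger_force: 0.0
```

Emit:
{"fn": "send_rows", "kwargs": {"targets": [[0,0,0,0,0,0,-0.4],[0,0,0,0,0,0,-0.4],[0,0,0,0,0,0,-0.4]]}}

```text
clock: 20.63
eef_pos: [460.0, -87.8, 86.6]
tcp_rot: [0.002, 0.505, 0.863, 0.001]
ft_force: [0.1, 0.7, -0.8]
width: 59.7
finger_force: 0.0
```

```bash
python3 - <<'E'
from h import *
s=telemetry.state();print(s['eef_pos'],s['tcp_rot'],s['width'],s['joint_pos'][6])
plan([((458.4,-91,40),pose(119)),((458.4,-91,5),pose(119))],-0.4)
E
```

```text
[459.98252919 -87.83388649  86.56434081] [0.00207626 0.50498904 0.8631228  0.00088901] 59.667313517369344 0.3705162314988294
3
[-0.02, -0.04, 0.58, 0.02, 0.02, 0.03, -0.4]
[-0.03, -0.04, 0.58, 0.02, 0.01, 0.04, -0.4]
[0.0, 0.0, 0.88, 0.0, 0.0, 0.0, -0.4]
```

Emit:
{"fn": "send_rows", "kwargs": {"targets": [[-0.03,-0.04,0.58,0.02,0.02,0,-0.4],[-0.03,-0.04,0.58,0.02,0,0,-0.4],[0,0,0.6,0,0,0,-0.4],[0,0,0.28,0,0,0,-0.4],[0,0,0,0,0,0,-0.4],[0,0,0,0,0,0,1],[0,0,0,0,0,0,1],[0,0,0,0,0,0,1]]}}

```text
clock: 21.3
eef_pos: [458.8, -93.0, 6.0]
tcp_rot: [0.002, 0.506, 0.863, 0.0]
ft_force: [-0.0, 1.7, 1.7]
width: 30.1
finger_force: 59.1
```

Emit:
{"fn": "send_rows", "kwargs": {"targets": [[0,0,0,0,0,0,1],[0,0,0,0,0,0,1],[0,0,-0.4,0,0,0,1],[0,0,-0.9,0,0,0,1],[0,0,-0.9,0,0,0,1],[0,0,-0.9,0,0,0,1],[0,0,-0.9,0,0,0,1],[0,0,-0.4,0,0,0,1]]}}

```text
clock: 21.97
eef_pos: [459.1, -93.2, 185.9]
tcp_rot: [0.004, 0.506, 0.862, 0.001]
ft_force: [1.2, -0.2, -1.1]
width: 30.2
finger_force: 60.0
```

```bash
cat >> h.py <<'E'
N=np.array([0,.1754,.9845])
def bay(x,y,h=6): return np.array([x,y,74.-.177*(y-189)])+N*h
E
python3 - <<'E'
from h import *
s=telemetry.state();print(s['eef_pos'],s['tcp_rot'],s['width'])
plan([((470,40,182),pose(100)),(bay(495,228,70),pose(90,True))],1)
E
```

```text
[459.11042905 -93.19124515 185.92600732] [3.88163927e-03 5.06238587e-01 8.62384455e-01 6.91317587e-04] 30.21551601959196
10
[0.69, 0.47, 0.02, 0.02, 0.01, 0.96, 1]
[0.73, 0.4, 0.02, 0.02, 0.02, 0.96, 1]
[0.76, 0.34, 0.03, 0.01, 0.01, 0.96, 1]
[0.79, 0.28, 0.02, 0.02, 0.02, 0.95, 1]
[0.8, 0.25, 0.19, 0.03, -0.34, 0.33, 1]
[0.82, 0.22, 0.17, 0.03, -0.34, 0.33, 1]
[0.83, 0.2, 0.14, 0.03, -0.33, 0.33, 1]
[0.84, 0.18, 0.12, 0.03, -0.34, 0.34, 1]
[0.84, 0.15, 0.09, 0.03, -0.33, 0.33, 1]
[0.85, 0.14, 0.07, 0.03, -0.34, 0.34, 1]
```

Emit:
{"fn": "send_rows", "kwargs": {"targets": [[0.69,0.47,0.02,0.02,0,0.96,1],[0.73,0.4,0.02,0.02,0,0.96,1],[0.76,0.34,0.03,0.01,0,0.96,1],[0.79,0.28,0.02,0.02,0,0.95,1],[0.8,0.25,0.19,0.03,-0.34,0.33,1],[0.82,0.22,0.17,0.03,-0.34,0.33,1],[0.83,0.2,0.14,0.03,-0.33,0.33,1],[0.84,0.18,0.12,0.03,-0.34,0.34,1]]}}

```text
clock: 22.63
eef_pos: [484.9, 175.1, 146.4]
tcp_rot: [0.042, 0.685, 0.726, -0.044]
ft_force: [1.0, -0.4, -0.1]
width: 30.1
finger_force: 60.0
```

Emit:
{"fn": "send_rows", "kwargs": {"targets": [[0.84,0.15,0.09,0.03,-0.33,0.33,1],[0.85,0.14,0.07,0.03,-0.34,0.34,1],[0,0,0,0,0,0,1],[0,0,0,0,0,0,1],[0,0,0,0,0,0,1]]}}

```text
clock: 23.05
eef_pos: [493.2, 239.8, 130.2]
tcp_rot: [0.062, 0.704, 0.705, -0.065]
ft_force: [-0.1, -1.5, -0.9]
width: 29.7
finger_force: 60.0
```

```bash
python3 - <<'E'
from h import *
s=telemetry.state();print(s['eef_pos'],s['tcp_rot'],s['width'])
plan([(bay(495,228,12),pose(90,True)),(bay(495,228,6),pose(90,True))],1)
E
```

```text
[493.19203197 239.81231993 130.23060323] [ 0.06172915  0.7038888   0.70459244 -0.06541836] 29.720662624987128
3
[0.0, 0.03, 0.65, -0.03, 0.02, 0.01, 1]
[-0.01, 0.02, 0.66, -0.03, 0.02, 0.01, 1]
[0.0, 0.0, 0.15, 0.0, 0.0, 0.0, 1]
```

Emit:
{"fn": "send_rows", "kwargs": {"targets": [[0,0.03,0.65,-0.03,0.02,0,1],[0,0.02,0.65,-0.03,0.02,0,1],[0,0,0.15,0,0,0,1],[0,0,0,0,0,0,1],[0,0,0,0,0,0,1],[0,0,0,0,0,0,1]]}}

```text
clock: 23.55
eef_pos: [495.7, 228.3, 73.5]
tcp_rot: [0.062, 0.705, 0.704, -0.062]
ft_force: [0.1, 0.2, -1.7]
width: 29.8
finger_force: 60.0
```

Emit:
{"fn": "send_rows", "kwargs": {"targets": [[0,0,0.03,0,0,0,0.2],[0,0,0,0,0,0,0],[0,0,0,0,0,0,-0.05],[0,0,0,0,0,0,-0.05],[0,0,-0.4,0,0,0,-0.05],[0,0,-0.8,0,0,0,-0.05],[0,0,-0.8,0,0,0,-0.4],[0,0,-0.8,0,0,0,-0.4]]}}

```text
clock: 24.22
eef_pos: [494.8, 249.1, 182.7]
tcp_rot: [0.062, 0.704, 0.705, -0.063]
ft_force: [0.3, 0.6, 0.1]
width: 59.7
finger_force: 0.0
```

Emit:
{"fn": "send_rows", "kwargs": {"targets": [[0,0,-0.4,0,1,0,-0.4],[0,0,0,0,1,0,-0.4],[0,0,0,0,0,0,-0.4],[0,0,0,0,0,0,-0.4]]}}

```text
clock: 24.55
eef_pos: [495.5, 249.8, 197.4]
tcp_rot: [0.001, 0.708, 0.706, -0.002]
ft_force: [-0.3, -0.1, 0.5]
width: 60.0
finger_force: 0.0
```

```bash
python3 - <<'E'
from h import *
s=telemetry.state();print(s['eef_pos'],s['tcp_rot'],s['width'])
c=viewer.capture('scene');save('s8',c);P=pmap(c)
for b in blobs(brass(c),30):
    p=P[b];p=p[np.isfinite(p[:,0])];q=np.round(np.percentile(p,[2,50,98],axis=0),1)
    if q[1,0]<700:print(len(p),q.tolist())
plan([((600,40,200),pose(115)),((652,-99,90),pose(139))],-0.4)
E
```

```text
[495.47498428 249.77294059 197.42397454] [ 0.00134529  0.70811819  0.70609067 -0.00167195] 60.04353639726541
136 [[482.5, 112.6, 93.9], [503.7, 125.6, 100.7], [515.8, 140.2, 104.5]]
110 [[483.2, 215.2, 78.8], [500.7, 227.6, 82.7], [511.8, 241.3, 87.0]]
69 [[501.6, 273.9, 74.3], [505.9, 309.8, 82.8], [510.7, 346.6, 88.6]]
179 [[633.9, -265.8, 10.6], [652.5, -249.7, 16.5], [667.7, -235.0, 20.1]]
125 [[634.0, -109.5, 9.6], [654.0, -97.2, 16.9], [777.6, -86.1, 128.8]]
12
[-0.75, 0.38, -0.01, 0.0, 0.01, -0.72, -0.4]
[-0.78, 0.33, -0.01, 0.0, 0.01, -0.71, -0.4]
[-0.79, 0.28, -0.01, 0.0, 0.0, -0.72, -0.4]
[-0.81, 0.23, -0.01, -0.01, 0.01, -0.71, -0.4]
[-0.82, 0.17, -0.01, 0.0, 0.0, -0.72, -0.4]
[-0.83, 0.12, -0.01, -0.01, 0.01, -0.71, -0.4]
[-0.85, 0.08, -0.01, 0.0, 0.0, -0.72, -0.4]
[-0.74, -0.06, 0.55, 0.0, 0.0, -0.96, -0.4]
[-0.73, -0.12, 0.55, 0.0, 0.0, -0.96, -0.4]
[-0.72, -0.18, 0.55, 0.0, 0.0, -0.96, -0.4]
[-0.7, -0.24, 0.55, 0.0, 0.0, -0.96, -0.4]
[-0.68, -0.3, 0.55, -0.01, 0.0, -0.96, -0.4]
```

Emit:
{"fn": "send_rows", "kwargs": {"targets": [[-0.75,0.38,0,0,0,-0.72,-0.4],[-0.78,0.33,0,0,0,-0.71,-0.4],[-0.79,0.28,0,0,0,-0.72,-0.4],[-0.81,0.23,0,0,0,-0.71,-0.4],[-0.82,0.17,0,0,0,-0.72,-0.4],[-0.83,0.12,0,0,0,-0.71,-0.4],[-0.85,0.08,0,0,0,-0.72,-0.4],[-0.74,-0.06,0.55,0,0,-0.96,-0.4]]}}

```text
clock: 25.27
eef_pos: [614.3, 12.8, 177.9]
tcp_rot: [0.003, 0.499, 0.867, -0.0]
ft_force: [2.1, 0.5, 0.1]
width: 59.5
finger_force: 0.0
```

Emit:
{"fn": "send_rows", "kwargs": {"targets": [[-0.73,-0.12,0.55,0,0,-0.96,-0.4],[-0.72,-0.18,0.55,0,0,-0.96,-0.4],[-0.7,-0.24,0.55,0,0,-0.96,-0.4],[-0.68,-0.3,0.55,0,0,-0.96,-0.4],[0,0,0,0,0,0,-0.4],[0,0,0,0,0,0,-0.4],[0,0,0,0,0,0,-0.4]]}}

```text
clock: 25.85
eef_pos: [652.5, -96.2, 86.8]
tcp_rot: [-0.001, 0.349, 0.937, -0.001]
ft_force: [0.0, 1.4, -0.1]
width: 60.2
finger_force: 0.0
```

```bash
python3 - <<'E'
from h import *
s=telemetry.state();print(s['eef_pos'],s['tcp_rot'],s['width'])
c=viewer.capture('scene');P=pmap(c)
for b in blobs(brass(c),30):
    p=P[b];p=p[np.isfinite(p[:,0])];q=np.round(np.percentile(p,[2,50,98],axis=0),1)
    if q[1,0]<700:print(len(p),q.tolist())
plan([((652.4,-99,40),pose(139)),((652.4,-99,5),pose(139))],-0.4)
E
```

```text
[652.51984294 -96.22227457  86.81452861] [-1.10182581e-03  3.49120199e-01  9.37076890e-01 -8.80732393e-04] 60.15452419593183
168 [[484.2, 113.0, 88.4], [507.3, 125.9, 100.0], [516.9, 140.2, 104.4]]
172 [[482.4, 214.4, 70.3], [504.1, 227.3, 81.3], [512.2, 241.8, 86.3]]
86 [[502.5, 258.9, 75.5], [506.5, 300.0, 84.3], [510.6, 345.5, 91.9]]
51 [[524.9, 258.5, 45.9], [567.9, 304.2, 84.3], [573.1, 348.9, 92.9]]
203 [[634.8, -265.5, 5.3], [654.4, -250.1, 16.3], [667.6, -234.6, 19.5]]
30 [[659.6, -103.5, 10.2], [665.4, -99.4, 16.4], [717.0, -91.9, 63.4]]
3
[-0.02, -0.03, 0.6, -0.01, 0.0, 0.02, -0.4]
[-0.03, -0.04, 0.59, -0.01, 0.0, 0.02, -0.4]
[0.0, 0.0, 0.88, 0.0, 0.0, 0.0, -0.4]
```

Emit:
{"fn": "send_rows", "kwargs": {"targets": [[-0.02,-0.03,0.6,0,0,0.02,-0.4],[-0.03,-0.04,0.59,0,0,0.02,-0.4],[0,0,0.6,0,0,0,-0.4],[0,0,0.28,0,0,0,-0.4],[0,0,0,0,0,0,-0.4],[0,0,0,0,0,0,1],[0,0,0,0,0,0,1],[0,0,0,0,0,0,1]]}}

```text
clock: 26.57
eef_pos: [653.6, -101.4, 7.4]
tcp_rot: [0.002, 0.351, 0.936, -0.001]
ft_force: [-0.5, -0.6, -0.4]
width: 30.0
finger_force: 59.3
```

Emit:
{"fn": "send_rows", "kwargs": {"targets": [[0,0,0,0,0,0,1],[0,0,0,0,0,0,1],[0,0,-0.4,0,0,0,1],[0,0,-0.9,0,0,0,1],[0,0,-0.9,0,0,0,1],[0,0,-0.9,0,0,0,1],[0,0,-0.9,0,0,0,1],[0,0,-0.4,0,0,0,1]]}}

```text
clock: 27.23
eef_pos: [654.2, -101.4, 187.3]
tcp_rot: [0.004, 0.351, 0.936, -0.0]
ft_force: [2.6, -0.2, -0.7]
width: 30.3
finger_force: 59.7
```

```bash
python3 - <<'E'
from h import *
s=telemetry.state();print(s['eef_pos'],s['tcp_rot'],s['width'])
plan([((610,40,185),pose(107)),(bay(582,130,70),pose(90,True))],1)
E
```

```text
[ 654.19384319 -101.40498292  187.32607435] [ 3.73266040e-03  3.51335038e-01  9.36242361e-01 -9.30757673e-06] 30.31574287783048
11
[0.45, 0.28, 0.01, 0.01, 0.01, 0.91, 1]
[0.47, 0.24, 0.01, 0.01, 0.01, 0.91, 1]
[0.49, 0.2, 0.0, 0.01, 0.01, 0.91, 1]
[0.5, 0.16, 0.01, 0.01, 0.01, 0.91, 1]
[0.52, 0.12, 0.01, 0.0, 0.01, 0.91, 1]
[0.52, 0.08, 0.0, 0.01, 0.01, 0.91, 1]
[0.53, 0.04, 0.01, 0.0, 0.01, 0.91, 1]
[0.66, 0.02, 0.2, 0.08, -0.5, 0.85, 1]
[0.67, -0.03, 0.17, 0.07, -0.5, 0.85, 1]
[0.67, -0.08, 0.14, 0.08, -0.5, 0.85, 1]
[0.68, -0.12, 0.1, 0.07, -0.5, 0.84, 1]
```

Emit:
{"fn": "send_rows", "kwargs": {"targets": [[0.45,0.28,0.01,0.01,0,0.91,1],[0.47,0.24,0.01,0.01,0,0.91,1],[0.49,0.2,0,0.01,0,0.91,1],[0.5,0.16,0,0.01,0,0.91,1],[0.52,0.12,0,0,0,0.91,1],[0.52,0.08,0,0,0,0.91,1],[0.53,0.04,0,0,0,0.91,1],[0.66,0.02,0.2,0.08,-0.5,0.85,1]]}}

```text
clock: 27.9
eef_pos: [602.3, 62.2, 173.7]
tcp_rot: [0.017, 0.628, 0.778, -0.018]
ft_force: [1.6, -0.9, -1.8]
width: 30.3
finger_force: 59.6
```

Emit:
{"fn": "send_rows", "kwargs": {"targets": [[0.67,-0.03,0.17,0.07,-0.5,0.85,1],[0.67,-0.08,0.14,0.08,-0.5,0.85,1],[0.68,-0.12,0.1,0.07,-0.5,0.84,1],[0,0,0,0,0,0,1],[0,0,0,0,0,0,1],[0,0,0,0,0,0,1]]}}

```text
clock: 28.4
eef_pos: [580.3, 141.9, 148.7]
tcp_rot: [0.063, 0.703, 0.705, -0.065]
ft_force: [0.4, -0.2, -0.6]
width: 30.2
finger_force: 59.6
```

```bash
python3 - <<'E'
from h import *
s=telemetry.state();print(s['eef_pos'],s['tcp_rot'],s['width'])
plan([(bay(582,130,12),pose(90,True)),(bay(582,130,7),pose(90,True))],1)
E
```

```text
[580.27009695 141.94034254 148.6890046 ] [ 0.06271149  0.7033753   0.70509763 -0.06455842] 30.18478550210694
3
[0.0, 0.02, 0.67, -0.01, 0.02, 0.02, 1]
[-0.01, 0.03, 0.66, -0.02, 0.03, 0.01, 1]
[0.0, 0.0, 0.13, 0.0, 0.0, 0.0, 1]
```

Emit:
{"fn": "send_rows", "kwargs": {"targets": [[0,0.03,0.66,-0.02,0.02,0.02,1],[0,0.02,0.64,-0.02,0.02,0,1],[0,0,0.1,0,0,0,1],[0,0,0,0,0,0,1],[0,0,0,0,0,0,1],[0,0,0,0,0,0,1]]}}

```text
clock: 28.9
eef_pos: [582.7, 131.1, 94.1]
tcp_rot: [0.063, 0.705, 0.704, -0.062]
ft_force: [-0.4, 0.3, -0.1]
width: 30.2
finger_force: 59.7
```

Emit:
{"fn": "send_rows", "kwargs": {"targets": [[0,0,0.06,0,0,0,1],[0,0,0,0,0,0,0.2],[0,0,0,0,0,0,0],[0,0,0,0,0,0,-0.05],[0,0,0,0,0,0,-0.05],[0,0,-0.4,0,0,0,-0.05],[0,0,-0.8,0,0,0,-0.05],[0,0,-0.8,0,0,0,-0.4]]}}

```text
clock: 29.57
eef_pos: [581.1, 145.5, 169.5]
tcp_rot: [0.062, 0.704, 0.704, -0.064]
ft_force: [0.4, 0.5, 0.5]
width: 55.8
finger_force: 0.0
```

Emit:
{"fn": "send_rows", "kwargs": {"targets": [[0,0,-0.8,0,1,0,-0.4],[0,0,-0.4,0,1,0,-0.4],[0,0,0,0,0,0,-0.4],[0,0,0,0,0,0,-0.4]]}}

```text
clock: 29.9
eef_pos: [582.7, 150.9, 218.1]
tcp_rot: [0.002, 0.709, 0.706, 0.0]
ft_force: [0.4, 0.6, -0.5]
width: 59.7
finger_force: 0.0
```

```bash
python3 - <<'E'
from h import *
s=telemetry.state();print(s['eef_pos'],s['tcp_rot'],s['width'])
c=viewer.capture('scene');P=pmap(c)
for b in blobs(brass(c),30):
    p=P[b];p=p[np.isfinite(p[:,0])];q=np.round(np.percentile(p,[2,50,98],axis=0),1)
    if q[1,0]<700:print(len(p),q.tolist())
plan([((635,-100,190),pose(80)),((650,-245,100),pose(71))],-0.4)
E
```

```text
[582.70026499 150.86960693 218.07727921] [1.98152312e-03 7.08528900e-01 7.05679013e-01 4.34863541e-05] 59.72979653830733
121 [[484.7, 114.0, 96.8], [502.2, 127.2, 100.9], [515.4, 140.7, 104.9]]
125 [[480.9, 214.7, 78.0], [498.3, 228.1, 82.5], [511.6, 241.9, 86.3]]
87 [[502.8, 258.5, 74.8], [506.7, 298.5, 84.3], [510.7, 345.8, 92.5]]
132 [[568.4, 117.7, 96.5], [586.6, 129.4, 100.6], [600.1, 143.9, 103.3]]
52 [[526.4, 258.8, 48.4], [569.2, 303.6, 84.5], [572.8, 347.8, 92.8]]
187 [[634.1, -265.8, 8.0], [652.8, -250.1, 16.4], [667.0, -234.7, 19.8]]
12
[-0.9, 0.19, 0.1, 0.0, 0.01, 0.28, -0.4]
[-0.89, 0.21, 0.1, 0.0, 0.0, 0.28, -0.4]
[-0.89, 0.24, 0.1, 0.0, 0.01, 0.28, -0.4]
[-0.88, 0.26, 0.1, 0.0, 0.0, 0.28, -0.4]
[-0.88, 0.28, 0.09, 0.0, 0.01, 0.29, -0.4]
[-0.87, 0.3, 0.1, 0.0, 0.0, 0.28, -0.4]
[-0.86, 0.32, 0.09, 0.01, 0.01, 0.29, -0.4]
[-0.7, 0.2, 0.45, 0.0, 0.0, 0.36, -0.4]
[-0.7, 0.22, 0.45, 0.0, 0.0, 0.36, -0.4]
[-0.69, 0.24, 0.45, 0.0, 0.0, 0.36, -0.4]
[-0.68, 0.27, 0.45, 0.0, 0.0, 0.36, -0.4]
[-0.66, 0.29, 0.45, 0.0, 0.0, 0.36, -0.4]
```

Emit:
{"fn": "send_rows", "kwargs": {"targets": [[-0.9,0.19,0.1,0,0,0.28,-0.4],[-0.89,0.21,0.1,0,0,0.28,-0.4],[-0.89,0.24,0.1,0,0,0.28,-0.4],[-0.88,0.26,0.1,0,0,0.28,-0.4],[-0.88,0.28,0.1,0,0,0.29,-0.4],[-0.87,0.3,0.1,0,0,0.28,-0.4],[-0.86,0.32,0.1,0,0,0.29,-0.4],[-0.7,0.2,0.45,0,0,0.36,-0.4]]}}

```text
clock: 30.62
eef_pos: [640.0, -130.0, 171.7]
tcp_rot: [0.002, 0.776, 0.631, -0.001]
ft_force: [0.6, -0.7, 0.3]
width: 60.0
finger_force: 0.0
```

Emit:
{"fn": "send_rows", "kwargs": {"targets": [[-0.7,0.22,0.45,0,0,0.36,-0.4],[-0.69,0.24,0.45,0,0,0.36,-0.4],[-0.68,0.27,0.45,0,0,0.36,-0.4],[-0.7,0.3,0.45,0,0,0.36,-0.4],[0,0,0,0,0,0,-0.4],[0,0,0,0,0,0,-0.4],[0,0,0,0,0,0,-0.4]]}}

```text
clock: 31.2
eef_pos: [650.7, -243.7, 98.1]
tcp_rot: [-0.0, 0.813, 0.582, -0.001]
ft_force: [-0.0, 0.3, 0.7]
width: 59.9
finger_force: 0.0
```

```bash
python3 - <<'E'
from h import *
s=telemetry.state();print(s['eef_pos'],s['tcp_rot'],s['width'])
c=viewer.capture('side');P=pmap(c)
for b in blobs(brass(c),15):
    p=P[b];p=p[np.isfinite(p[:,0])];q=np.round(np.percentile(p,[2,50,98],axis=0),1)
    if len(p) and q[1,0]<700 and q[1,2]<60:print(len(p),q.tolist())
plan([((650,-247,40),pose(71)),((650,-247,5),pose(71))],-0.4)
E
```

```text
[ 650.70180906 -243.68647853   98.09592465] [-4.72509228e-04  8.13149001e-01  5.82054484e-01 -1.02802155e-03] 59.94487217146701
224 [[628.9, -264.5, 5.1], [642.1, -250.8, 14.3], [659.7, -233.9, 17.5]]
3
[-0.05, 0.0, 0.74, 0.0, 0.0, 0.02, -0.4]
[-0.05, 0.0, 0.74, -0.01, 0.01, 0.03, -0.4]
[0.0, 0.0, 0.87, 0.0, 0.0, 0.0, -0.4]
```

Emit:
{"fn": "send_rows", "kwargs": {"targets": [[-0.06,0,0.74,0,0,0.02,-0.4],[-0.05,0,0.74,0,0,0.03,-0.4],[0,0,0.6,0,0,0,-0.4],[0,0,0.28,0,0,0,-0.4],[0,0,0,0,0,0,-0.4],[0,0,0,0,0,0,1],[0,0,0,0,0,0,1],[0,0,0,0,0,0,1]]}}

```text
clock: 31.92
eef_pos: [651.0, -250.1, 7.9]
tcp_rot: [0.002, 0.815, 0.58, 0.001]
ft_force: [-0.3, 0.8, -0.5]
width: 29.7
finger_force: 59.3
```

Emit:
{"fn": "send_rows", "kwargs": {"targets": [[0,0,0,0,0,0,1],[0,0,0,0,0,0,1],[0,0,-0.4,0,0,0,1],[0,0,-0.9,0,0,0,1],[0,0,-0.9,0,0,0,1],[0,0,-0.9,0,0,0,1],[0,0,-0.9,0,0,0,1],[0,0,-0.4,0,0,0,1]]}}

```text
clock: 32.58
eef_pos: [651.3, -250.5, 188.0]
tcp_rot: [0.004, 0.815, 0.579, 0.002]
ft_force: [1.1, -0.4, 0.0]
width: 30.2
finger_force: 59.8
```

```bash
python3 - <<'E'
from h import *
s=telemetry.state();print(s['eef_pos'],s['tcp_rot'],s['width'])
plan([((610,40,188),pose(90)),(bay(583,208,75),pose(90,True))],1)
E
```

```text
[ 651.27854243 -250.47310274  188.00171039] [0.00431569 0.81509747 0.57930454 0.00193187] 30.19585129310132
14
[0.81, -0.42, -0.01, 0.01, 0.0, -0.48, 1]
[0.83, -0.39, 0.0, 0.01, 0.01, -0.48, 1]
[0.85, -0.35, 0.0, 0.01, 0.0, -0.48, 1]
[0.86, -0.31, 0.0, 0.01, 0.01, -0.48, 1]
[0.87, -0.28, 0.0, 0.02, 0.01, -0.48, 1]
[0.89, -0.24, -0.01, 0.01, 0.0, -0.48, 1]
[0.89, -0.2, 0.0, 0.02, 0.01, -0.48, 1]
[0.91, -0.17, 0.0, 0.01, 0.0, -0.48, 1]
[0.75, -0.11, 0.18, 0.0, -0.34, 0.0, 1]
[0.76, -0.11, 0.16, 0.0, -0.34, 0.0, 1]
[0.76, -0.11, 0.14, 0.0, -0.33, 0.0, 1]
[0.77, -0.12, 0.11, 0.0, -0.34, 0.0, 1]
[0.77, -0.11, 0.09, 0.0, -0.33, 0.0, 1]
[0.78, -0.12, 0.07, 0.0, -0.34, 0.0, 1]
```

Emit:
{"fn": "send_rows", "kwargs": {"targets": [[0.81,-0.42,0,0.01,0,-0.48,1],[0.83,-0.39,0,0.01,0,-0.48,1],[0.85,-0.35,0,0.01,0,-0.48,1],[0.86,-0.31,0,0.01,0,-0.48,1],[0.87,-0.28,0,0.02,0,-0.48,1],[0.89,-0.24,0,0.01,0,-0.48,1],[0.89,-0.2,0,0.02,0,-0.48,1],[0.91,-0.17,0,0.01,0,-0.48,1]]}}

```text
clock: 33.25
eef_pos: [607.8, 42.1, 182.1]
tcp_rot: [-0.002, 0.706, 0.708, -0.003]
ft_force: [0.8, 0.4, -1.2]
width: 29.9
finger_force: 59.8
```

Emit:
{"fn": "send_rows", "kwargs": {"targets": [[0.75,-0.11,0.18,0,-0.34,0,1],[0.76,-0.11,0.16,0,-0.34,0,1],[0.76,-0.11,0.14,0,-0.33,0,1],[0.77,-0.12,0.11,0,-0.34,0,1],[0.77,-0.11,0.09,0,-0.33,0,1],[0.78,-0.12,0.07,0,-0.34,0,1],[0,0,0,0,0,0,1],[0,0,0,0,0,0,1]]}}

```text
clock: 33.92
eef_pos: [579.1, 225.9, 137.5]
tcp_rot: [0.059, 0.702, 0.707, -0.065]
ft_force: [0.9, -0.6, -1.7]
width: 29.8
finger_force: 59.8
```

```bash
python3 - <<'E'
from h import *
s=telemetry.state();print(s['eef_pos'],s['tcp_rot'],s['width'])
plan([(bay(583,208,14),pose(90,True)),(bay(583,208,8.3),pose(90,True))],1)
E
```

```text
[579.13545879 225.88586227 137.48113471] [ 0.05900569  0.7017927   0.7069622  -0.06488284] 29.841213297974193
3
[-0.07, 0.05, 0.69, -0.04, 0.0, 0.05, 1]
[-0.08, 0.05, 0.68, -0.05, -0.01, 0.04, 1]
[0.0, 0.0, 0.15, 0.0, 0.0, 0.0, 1]
```

Emit:
{"fn": "send_rows", "kwargs": {"targets": [[-0.08,0.05,0.67,-0.04,0,0.05,1],[-0.08,0.05,0.67,-0.05,0,0.04,1],[0,0,0.12,0,0,0,1],[0,0,0,0,0,0,1],[0,0,0,0,0,0,1],[0,0,0,0,0,0,1]]}}

```text
clock: 34.42
eef_pos: [585.0, 205.3, 82.7]
tcp_rot: [0.063, 0.707, 0.702, -0.061]
ft_force: [0.6, -0.4, -1.0]
width: 29.9
finger_force: 59.9
```

Emit:
{"fn": "send_rows", "kwargs": {"targets": [[0,0,0.08,0,0,0,1],[0,0,0,0,0,0,1],[0,0,0,0,0,0,0.2],[0,0,0,0,0,0,0],[0,0,0,0,0,0,-0.05],[0,0,0,0,0,0,-0.05],[0,0,-0.4,0,0,0,-0.05],[0,0,-0.8,0,0,0,-0.05]]}}

```text
clock: 35.08
eef_pos: [582.2, 211.3, 122.5]
tcp_rot: [0.062, 0.706, 0.702, -0.066]
ft_force: [0.7, -0.4, -0.4]
width: 44.8
finger_force: 0.0
```

Emit:
{"fn": "send_rows", "kwargs": {"targets": [[0,0,-0.8,0,0,0,-0.4],[-0.3,0,-0.8,0,1,0,-0.4],[-0.8,0,-0.4,0,1,0,-0.4],[-0.9,0,0,0,0,0,-0.7],[-0.9,0,0,0,0,0,-1],[0,0,0,0,0,0,-1],[0,0,0,0,0,0,-1]]}}

```text
clock: 35.67
eef_pos: [583.7, 106.8, 209.9]
tcp_rot: [0.002, 0.711, 0.703, -0.001]
ft_force: [-0.4, 1.3, -0.0]
width: 85.4
finger_force: 0.0
```

```bash
python3 - <<'E'
from h import *
s=telemetry.state();print(s['eef_pos'],s['tcp_rot'],s['width'])
c=viewer.capture('wrist');save('w9',c);P=pmap(c,True)
for f in (brass,red):
  for b in blobs(f(c),60):
    p=P[b];p=p[np.isfinite(p[:,0])]
    if len(p)<50: continue
    q=np.round(np.percentile(p,[2,50,98],axis=0),1)
    if q[1,0]<700:print(len(p),q.tolist(),np.round(cv2.minAreaRect(p[:,:2].astype(np.float32))[2],1))
plan([((580,46,150),pose(90)),((580,46,86),pose(90))],-1)
E
```

```text
[583.74959357 106.77331843 209.87466663] [ 0.00185975  0.71113743  0.70305008 -0.00082851] 85.43827176025187
117 [[505.7, 259.6, 87.5], [507.5, 270.0, 90.6], [509.1, 281.0, 93.1]] 0.1
72 [[567.8, 259.8, 71.0], [570.2, 266.9, 91.2], [571.6, 276.8, 92.9]] 8.6
1390 [[482.1, 218.3, 78.9], [497.4, 231.5, 82.8], [511.5, 246.1, 85.3]] 0.8
1661 [[570.1, 194.3, 82.7], [584.9, 207.6, 87.2], [599.3, 221.6, 89.9]] 89.7
1531 [[568.3, 123.1, 96.0], [581.4, 137.5, 99.6], [597.2, 148.6, 102.6]] 89.5
1536 [[486.0, 118.3, 96.8], [500.9, 131.7, 100.5], [514.8, 144.6, 103.2]] 0.4
5
[-0.53, -0.03, 0.5, 0.0, 0.01, -0.03, -1]
[-0.53, -0.02, 0.5, 0.01, 0.01, -0.03, -1]
[-0.53, -0.03, 0.5, 0.0, 0.01, -0.03, -1]
[0.0, 0.0, 0.8, 0.0, 0.0, 0.0, -1]
[0.0, 0.0, 0.8, 0.0, 0.0, 0.0, -1]
```

View pics/w9.png

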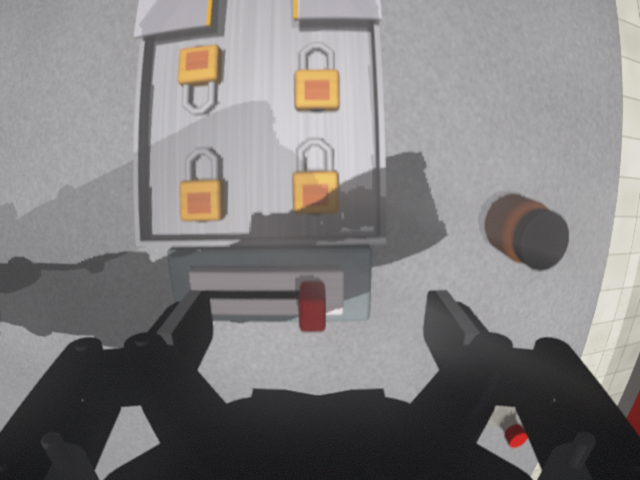

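All four brass padlocks lie flat and separate along the chute, at (200,65), (317,88), (203,198) and (315,188). The lock grip at (313,305) is still at its locked end.

Emit:
{"fn": "send_rows", "kwargs": {"targets": [[-0.53,-0.03,0.3,0,0,-0.03,-1],[-0.53,-0.02,0.3,0,0,-0.03,-1],[-0.5,-0.03,0.4,0,0,-0.03,-1],[0,0,0.7,0,0,0,-1],[0,0,0.7,0,0,0,-1],[0,0,0.6,0,0,0,-1],[0,0,0,0,0,0,-1],[0,0,0,0,0,0,-1]]}}

```text
clock: 36.38
eef_pos: [579.4, 49.4, 88.8]
tcp_rot: [-0.0, 0.705, 0.709, -0.001]
ft_force: [0.1, -0.2, 0.5]
width: 85.2
finger_force: 0.0
```

Emit:
{"fn": "send_rows", "kwargs": {"targets": [[0,0,0,0,0,0,0.5],[0,0,0,0,0,0,1],[0,0,0,0,0,0,1],[0,0,0,0,0,0,1],[0,0,0,0,0,0,1],[0,0,0,0,0,0,1],[0,0,0,0,0,0,1]]}}

```text
clock: 36.97
eef_pos: [579.5, 47.4, 90.6]
tcp_rot: [0.001, 0.706, 0.708, -0.001]
ft_force: [-5.1, -1.0, 7.9]
width: 18.9
finger_force: 59.2
```

Slide −x about 80 mm to the unlocked stop.

Emit:
{"fn": "send_rows", "kwargs": {"targets": [[0,-0.3,0,0,0,0,1],[0,-0.3,0,0,0,0,1],[0,-0.3,0,0,0,0,1],[0,-0.3,0,0,0,0,1],[0,-0.3,0,0,0,0,1],[0,-0.3,0,0,0,0,1],[0,0,0,0,0,0,1],[0,0,0,0,0,0,1]]}}

```text
clock: 37.63
eef_pos: [508.0, 47.2, 90.6]
tcp_rot: [0.002, 0.706, 0.708, -0.0]
ft_force: [-2.6, -1.2, 7.0]
width: 18.8
finger_force: 60.4
```

Emit:
{"fn": "send_rows", "kwargs": {"targets": [[0,-0.1,0,0,0,0,1],[0,-0.1,0,0,0,0,1],[0,-0.1,0,0,0,0,1],[0,0,0,0,0,0,1],[0,0,0,0,0,0,1]]}}

```text
clock: 38.05
eef_pos: [499.3, 47.2, 90.6]
tcp_rot: [0.003, 0.707, 0.708, 0.002]
ft_force: [5.8, -1.2, 0.4]
width: 18.9
finger_force: 61.3
```

Emit:
{"fn": "send_rows", "kwargs": {"targets": [[0,-0.1,0,0,0,0,1],[0,-0.1,0,0,0,0,1],[0,-0.1,0,0,0,0,1],[0,0,0,0,0,0,1],[0,0,0,0,0,0,1]]}}

```text
clock: 38.47
eef_pos: [498.3, 47.3, 91.0]
tcp_rot: [0.009, 0.707, 0.707, 0.01]
ft_force: [38.2, -3.4, -32.0]
width: 18.6
finger_force: 62.0
```

Emit:
{"fn": "send_rows", "kwargs": {"targets": [[0,0.25,0,0,0,0,1],[0,0,0,0,0,0,1],[0,0,0,0,0,0,-1],[0,0,0,0,0,0,-1],[0,0,0,0,0,0,-1],[0,0,-0.4,0,0,0,-1],[0,0,-0.9,0,0,0,-1],[0,0,-0.9,0,0,0,-1]]}}

```text
clock: 39.13
eef_pos: [492.1, 47.5, 177.4]
tcp_rot: [-0.0, 0.706, 0.708, -0.002]
ft_force: [2.0, 0.0, -0.6]
width: 85.6
finger_force: 0.0
```

Emit:
{"fn": "send_rows", "kwargs": {"targets": [[-0.5,0.3,-0.8,0,0,0,-1],[-0.8,0.3,-0.5,0,0,0,-1],[-0.8,0.3,0,0,0,0,-1],[0,0,0,0,0,0,-1],[0,0,0,0,0,0,-1]]}}

```text
clock: 39.55
eef_pos: [529.8, -38.4, 229.6]
tcp_rot: [0.001, 0.708, 0.706, -0.001]
ft_force: [0.9, 1.3, -0.2]
width: 85.4
finger_force: 0.0
```

```bash
python3 - <<'E'
from h import *
s=telemetry.state();print(s['eef_pos'])
c=viewer.capture('wrist');P=pmap(c,True);save('w10',c)
c2=viewer.capture('scene');save('s10',c2)
for f in (brass,red):
  for b in blobs(f(c),60):
    p=P[b];p=p[np.isfinite(p[:,0])]
    if len(p)<50: continue
    q=np.round(np.percentile(p,[2,50,98],axis=0),1)
    if q[1,0]<700:print(len(p),q.tolist())
E
```

```text
[529.79689936 -38.44760216 229.55044489]
988 [[484.9, 114.9, 97.2], [499.8, 123.9, 101.6], [514.6, 133.9, 103.7]]
1204 [[560.9, 110.7, 96.8], [575.0, 122.3, 101.9], [590.8, 134.7, 104.3]]
803 [[491.4, 35.8, 113.3], [499.5, 47.7, 115.0], [507.4, 58.6, 116.5]]
```

View pics/s10.png

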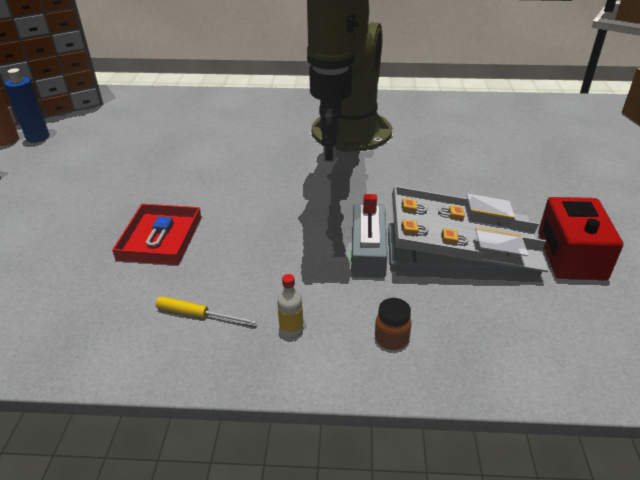

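View pics/w10.png

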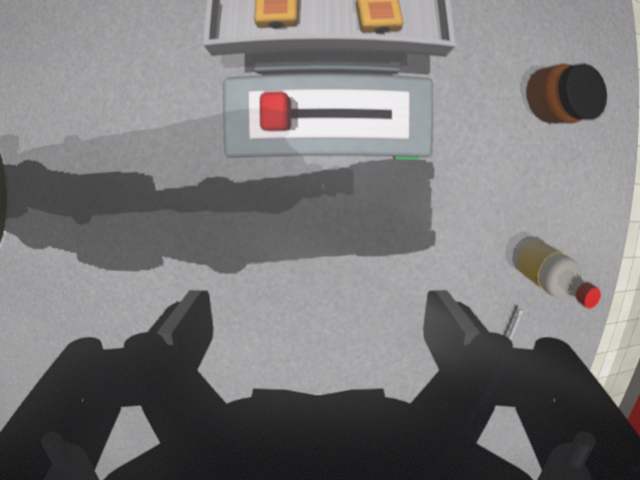

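The scene and wrist views show the blue padlock flat in the tray, the lock at its near end and the bystanders unmoved. One brass padlock, at wrist (380,12), looks shifted and slightly turned, so I'll look closer.

Emit:
{"fn": "send_rows", "kwargs": {"targets": [[0.85,0,0,0,0,0,-1],[0.9,0,0,0,0,0,-1],[0.9,0,0,0,0,0,-1],[0.8,0,0,0,0,0,-1],[0,0,0,0,0,0,-1],[0,0,0,0,0,0,-1]]}}

```text
clock: 40.15
eef_pos: [528.5, 105.5, 229.0]
tcp_rot: [0.0, 0.704, 0.71, -0.001]
ft_force: [-0.2, -0.6, 0.1]
width: 85.4
finger_force: 0.0
```

```bash
python3 - <<'E'
from h import *
s=telemetry.state();print(s['eef_pos'])
c=viewer.capture('wrist');P=pmap(c,True);save('w11',c)
for f in (brass,red):
  for b in blobs(f(c),60):
    p=P[b];p=p[np.isfinite(p[:,0])]
    if len(p)<50: continue
    q=np.round(np.percentile(p,[2,50,98],axis=0),1);r=cv2.minAreaRect(p[:,:2].astype(np.float32))
    if q[1,0]<700:print(len(p),q.tolist(),np.round(r[0],1),np.round(r[2],1))
E
```

```text
[528.5008699  105.47848894 229.03612641]
116 [[506.5, 258.3, 55.5], [507.5, 270.8, 90.2], [508.9, 292.1, 93.2]] [507.3 276. ] 1.7
123 [[568.8, 259.0, 87.0], [570.5, 270.8, 90.3], [572.1, 283.2, 93.2]] [570.4 271.6] 0.3
1342 [[482.1, 217.2, 79.4], [496.8, 230.0, 82.9], [511.5, 244.0, 85.5]] [496.6 231. ] 1.6
1373 [[569.6, 192.7, 84.1], [584.1, 205.6, 87.4], [599.0, 219.5, 89.9]] [584.6 206.2] 89.6
1577 [[485.6, 115.7, 97.3], [500.7, 129.8, 100.6], [514.9, 143.2, 103.3]] [499.4 128.2] 0.4
587 [[564.8, 112.8, 98.6], [581.7, 125.2, 101.5], [591.2, 139.1, 104.1]] [577.2 125.8] 5.8
```

View pics/w11.png

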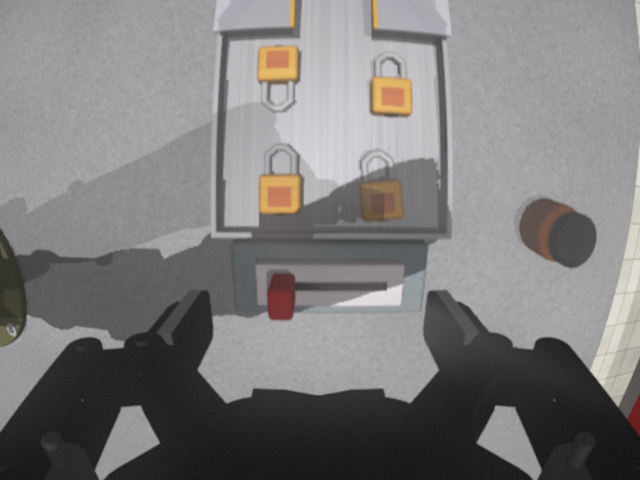

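The padlock at (381,200) moved about a centimetre uphill. The shadow spoils its mask, so I'll measure its yaw with a looser one.

```bash
python3 - <<'E'
from h import *
for n in ('w9','w11'):
    im=cv2.imread(f'pics/{n}.png')[:,:,::-1]
    c=viewer.capture('wrist') if n=='w11' else None
    if c is None: continue
    P=pmap(c,True);h=hsv(c)
    m=(h[...,0]>3)&(h[...,0]<28)&(h[...,1]>100)&(h[...,2]>40)
    F=74-.177*(P[...,1]-189);H=(P[...,2]-F)*.985
    for b in blobs(m,300):
        b=cv2.morphologyEx(b.astype(np.uint8),cv2.MORPH_CLOSE,np.ones((5,5),np.uint8)).astype(bool)
        p=P[b&(H>13)&(H<21)]
        if len(p)<300: continue
        r=cv2.minAreaRect(p[:,:2].astype(np.float32))
        d=P[...,:2]-np.array(r[0]);R_=np.hypot(d[...,0],d[...,1]);k=(R_>21)&(R_<40)&(H>6)&(H<15)&(abs(d[...,0])<22)
        s=d[k].mean(0) if k.sum() else [0,0]
        print(np.round(r[0],1),np.round(r[1],1),round(r[2],1),'shackle',k.sum(),np.round(s,1),round(float(np.degrees(np.arctan2(s[1],s[0]))),1),'H',np.round(np.percentile(H[b],[10,50,90]),1))
E
```

```text
[496.7 231.4] [30.6 28.4] 0.4 shackle 423 [ -0.3 -29.1] -90.7 H [nan nan nan]
[584.7 206.7] [28.1 31.1] 89.5 shackle 374 [-0.2 28.7] 90.3 H [nan nan nan]
[500.3 129.8] [29.1 30.1] 89.8 shackle 483 [-0.7 22.3] 91.9 H [nan nan nan]
[576.5 131.1] [28.1 16.9] 5.9 shackle 438 [-3.9 16.9] 102.9 H [15.2 16.1 17. ]
```

Emit:
{"fn": "send_rows", "kwargs": {"targets": [[-0.8,0,0,0,0,0,-1],[-0.8,0,0,0,0,0,-1],[-0.8,0,-0.3,0,0,0,-1],[0,0,-0.3,0,0,0,-1],[0,0,0,0,0,0,-1],[0,0,0,0,0,0,-1]]}}

```text
clock: 40.75
eef_pos: [530.0, 4.9, 253.9]
tcp_rot: [0.001, 0.707, 0.707, -0.0]
ft_force: [-0.2, 0.5, -0.5]
width: 85.6
finger_force: 0.0
```

```bash
python3 - <<'E'
from h import *
c=viewer.capture('wrist');save('w12',c);P=pmap(c,True);h=hsv(c)
F=74-.177*(P[...,1]-189);H=(P[...,2]-F)*.985
m=(h[...,0]>3)&(h[...,0]<28)&(h[...,1]>100)&(h[...,2]>60)
for b in blobs(m,200):
    p=P[b&(H>13)&(H<21)]
    if len(p)<200: continue
    r=cv2.minAreaRect(p[:,:2].astype(np.float32))
    print(len(p),np.round(r[0],1),np.round(r[1],1),round(r[2],1),np.argwhere(b).mean(0).round())
v,u=150,0
cv2.imwrite('pics/w12c.png',cv2.resize(c['img'][0:120,200:460,::-1],None,fx=3,fy=3))
E
```

```text
1282 [500.  129.8] [29.3 31. ] 89.8 [ 66. 279.]
1273 [576.3 126. ] [31.2 29.5] 6.8 [ 71. 375.]
```

View pics/w12c.png

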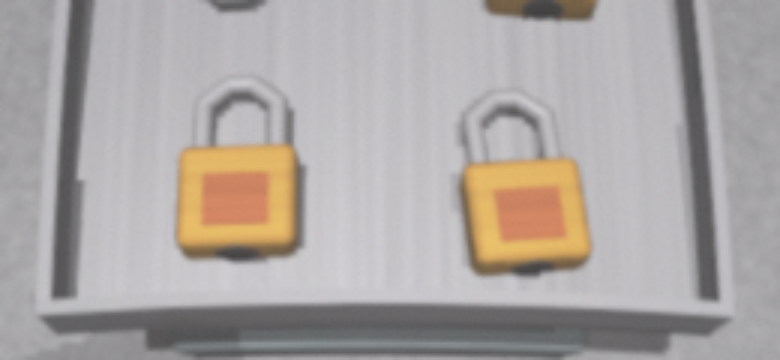

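The crop shows the padlock flat, about 7° off the chute axis and clear of the walls and the other padlocks, so it still points along the chute. I'm handing in.

```bash
python3 -c "
from rig import workorder; print(workorder.hand_in())"
```

```text
the job is handed in; nothing more can be done
None
```

I've handed the job in: the blue padlock is flat in the red tray, all four brass padlocks are flat and separate in the bay, and the lock is back at its unlocked end stop. One brass padlock was knocked about 1 cm after I placed it and sits roughly 7° off the chute axis; I left it that way rather than relock the feeder to straighten it.

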